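# Take the used cartridge out of the dust-filter housing

### The job

The sander's dust filter is due for washing. Lift the blue cover off the leaning filter housing and set it down, rim down, on the black rubber mat; then draw the filter cartridge out and stand it upright in the green tray. Finally put the cover back on the housing, fully home, let go, and leave the cork block, screw cup, tape measure and loose wooden blank beside the work where they are.

Things in the scene. Friction and masses are not known exactly. Their poses are not given: they have to be found in the camera images.
- can: Filter housing: grey can, 74 mm diameter, fixed to a dark steel bracket plate (130 x 120 x 8 mm) on the bench, leaning 26 degrees (0.45 rad) from vertical, roughly towards the robot. Origin at the centre of its bottom, z along its axis out of its mouth, y level, x to the side away from the lean; a hose stub sticks out at the back (+x).
- seat (a point): Centre of the housing's flat ring shoulder, on which the cover's rim rests; 86 mm up the can's axis, axes as can. From the shoulder a metal neck of 58 mm outside and 50 mm inside diameter stands out 14 mm; its bore is 94 mm deep from the neck's mouth.
- cover_knob (a point): Middle of the black round knob (28 mm diameter, 24 mm high) on the blue cover; z along the cover's axis, out of the knob. The cover's rim lies 71 mm below this point, its flat top 14 mm below, the knob's top 12 mm above. At the start the cover is on the housing, fully home; nothing locks it, it lifts straight off along the axis.
- cover: Loose blue cover, about 0.12 kg: a deep cap, 72 mm diameter, 57 mm high without its knob, open below with a 63 mm bore 52 mm deep. Origin at the centre of its rim, z towards the knob. Fully home, this point lies at seat, within 2.5 mm of sideways play.
- filter_knob (a point): Middle of the orange round knob (20 mm diameter, 34 mm high) on the filter cartridge; z along the cartridge, out of the knob. The cartridge's foot lies 107 mm below this point, its upper end plate 17 mm below, the knob's top 17 mm above; at the start the mouth of the housing's neck lies 13 mm below it.
- filter: Loose filter cartridge, about 0.12 kg: white pleated cylinder with orange end plates, 43 mm diameter, 90 mm long without knob; origin at the centre of its foot, z to the knob. It starts on the bottom of the bore under the cover, end plate 4 mm below the neck's mouth, the knob standing out, and draws out along the housing's axis, clear after 94 mm.
- tray: Green open tray, 130 x 130 x 30 mm, walls and floor 4 mm, fixed to the bench; origin at the centre of its underside on the bench, axes along its sides, z up. The tray and the mat may have changed places.
- mat: Black rubber mat, 120 x 120 x 4 mm, fixed to the bench; origin at the centre of its underside, axes along its sides, z up.
- cork_block_mid (a point): Centre of the loose cork sanding block, 65 x 110 x 29 mm; a bystander.
- screw_cup_mid (a point): Centre of the loose grey cup of screws, 64 mm diameter, 66 mm high; a bystander.
- tape_measure_mid (a point): Centre of the loose grey and red tape measure, 64 x 103 x 36 mm; a bystander.
- blank_3_mid (a point): Centre of the loose narrow wooden blank, 29 x 185 x 22 mm, left of the housing; a bystander.
Things that resemble listed ones, but are neither listed nor needed, are in the scene too. There is more than one size of the cover; the job needs the larger.

How it is judged:
By the outcome, as a careful person would: the job done as asked, in the order asked, and still so for the second after the job is handed in, with the robot touching nothing.
It also fails if it takes over 72 s, if anything falls off the work surface, if the arm or the gripper's body presses on something with over 40 N, if the wrist force passes 120 N, or if a joint passes its speed limit or range.

### The arm

A 6-joint arm with a two-finger parallel gripper is mounted at the origin on a cart in front of the work surface, level with it; the furniture and walls round the work are solid. World frame = base frame: x ahead of the robot, y to its left, z up, the work surface at z = 0. Lengths are in m, angles in rad, forces in N, time in s.
With the tool pointing down it reaches from about 0.225 to 0.875 m from the base axis. Payload 3.4 kg.
Tool frame: the origin (TCP) lies on the mounting face of the last link; the fingertips stand 173 mm ahead of it and the grasp point (between the pads) lies 155 mm ahead of it; x points along the fingers, y is the direction in which the jaws open and shut, and the axes are right-handed (so a half turn about x gives the same grasp; the last joint's range is limited). The gripper opens to 85 mm and grips with 20 to 120 N. Pads are 22 mm wide; open, the fingers measure 114 mm over their backs; the gripper's body (76 mm by 85 mm) begins 54 mm behind the grasp point. The pads swing forward as they close: fully open they stand 13 mm farther back than shut.
Start: joints at [-1.265, 0.276, 1.505, -0, 1.361, -0.121], TCP at [0.238, -0.523, 0.405] pointing down, gripper open.
Joint ranges: [-2.89, 2.89], [-0.75, 2.08], [0.22, 2.7], [-1.18, 4.32], [0.11, 2.71], [-2.7, 2.7]. Speed limits (rad/s): [2.57, 2.57, 3.14, 3.14, 3.14, 3.14].

### API

Orientations are given as a unit quaternion [w, x, y, z].
In Python, from rig import manip gives the robot as it stands.
- The arm moves only by the tool arm_command, never from a script. Its argument "targets" is a list of rows, each an object with "dp": the shift along the tool's x, y, z in m, a list of three; "turn": the turn, a rotation vector about the tool's x, y, z in degrees, a list of three; "grip": the opening, from -1 (shut) to 1 (fully open). In form: [{"dp": [tx, ty, tz], "turn": [wx, wy, wz], "grip": grip}, ...]. A call has 1 to 8 rows; each row shifts and turns the commanded pose from where the row before left it, along the tool's axes as they then stand; what a row does not reach is not made up. A row lasts 1/10 s, in which the tool goes at most 50 mm and 8.59 degrees, less where a joint would pass 70% of its speed; a pose out of reach is approached as far as the arm can. A call with a gripper value outside its range is refused whole. The fingers move at their own pace and stop on an object; "grip_force" is the grip in N (left out, the last holds). Time passes only in rows, so rows that do not move let the fingers close. It gives the time, the measured TCP pose, the force and the opening at its end, in the units of the state.
- manip.get_state(): the state, without advancing time (a new reading comes with each control period).
- manip.get_image(name): name is "scene" or "side" or "wrist"; returns the picture (480x640x3 uint8, red, green, blue); there is no depth.
- manip.calibration(name): a dict with "fx", "fy", "cx", "cy" (pixels), "R" (3x3) and "t" (3): a world point X has camera coordinates R X + t. Camera axes: x right, y down, z forward; pixel columns grow to the right and rows downward; lengths in m; the calibration is good to about 2 mm. The wrist camera is an equidistant fisheye: a pixel r from the principal point sees the ray r / f radians off the axis. A picture is of the moment at which its call begins: read the wrist's pose just before it. calibration takes no time and is no camera call; for the wrist camera it gives the pose at the moment of the call.
- manip.sign_off(): hands the job in, once; it reports no verdict.
The state is a dict: "clock": time; "qpos": joint angles; "qd": joint speeds; "effort": joint torques, N m; "position": TCP position; "ee_rot": TCP orientation; "contact_force": force on the tool from outside, world axes, zero at the start; "moment": the same for the moment, N m; "width": finger opening in m.
Only numpy, scipy, OpenCV 4.12 (cv2) and the standard library are available. Lean on these libraries where they do the work, as an engineer would, in place of code of your own. Each camera call takes 0.05 s, during which the arm holds its last target.

## Working session

There is one attempt and no reset: what is moved stays moved. The work goes in short steps, Python scripts to look and compute and a tool call to move; the robot and the scene stay as the last step left them, time stands still between calls to the robot, and variables do not carry over. Pictures are saved under pics/ and viewed, and the job is handed in when it is done.

Besides the shell and the picture viewer there is one more tool, called after "Emit:" as name([rows], argument=value, ...), one row to a line, values as JSON. arm_command: Moves the arm, as the interface text tells. Its arguments: {"type":"object","properties":{"targets":{"type":"array"},"grip_force":{"type":"number"}},"required":["targets"]}

```bash
ls; mkdir -p pics; python3 - <<'E'
from rig import manip
import cv2
print(manip.get_state())
for n in ["scene","side","wrist"]:
    c=manip.calibration(n); print(n,c)
    cv2.imwrite(f"pics/{n}0.png",manip.get_image(n)[:,:,::-1])
E
```

```text
pics
{'clock': 0.0, 'qpos': array([-1.26502889e+00,  2.76617448e-01,  1.50616327e+00, -2.50769914e-05,
        1.36070751e+00, -1.20971095e-01]), 'qd': array([-0.00204813,  0.00106068,  0.00057623,  0.00067806,  0.00016332,
       -0.0021192 ]), 'effort': array([-6.81153942e-04, -4.16771865e+01, -2.45807272e+01,  2.34024455e-04,
        1.10220682e-02, -1.18631743e-05]), 'position': array([ 0.23793435, -0.52322128,  0.4038146 ]), 'ee_rot': array([-0.14906788, -0.69100055, -0.15040094,  0.69114149]), 'contact_force': array([-0.06307206, -0.34764509, -0.68079502]), 'moment': array([ 0.02669636, -0.03741445, -0.00760727]), 'width': 0.08558895517485264}
scene {'fx': 501.58428073363973, 'fy': 501.58428073363973, 'cx': 315.1246491129527, 'cy': 240.488350143294, 'R': array([[-0.6840305 , -0.72944749,  0.00293918],
       [-0.31294122,  0.2898124 , -0.90447585],
       [ 0.65891583, -0.61960886, -0.42651471]]), 't': array([0.31905346, 0.30012051, 1.03129331])}
side {'fx': 577.065178856314, 'fy': 577.065178856314, 'cx': 316.935089297469, 'cy': 241.09858024431753, 'R': array([[-0.96972305, -0.24338028,  0.02008107],
       [-0.11220052,  0.3709916 , -0.9218331 ],
       [ 0.21690609, -0.89617592, -0.3870665 ]]), 't': array([0.52481591, 0.1971593 , 1.21278308])}
wrist {'fx': 371.64829954431775, 'fy': 371.64829954431775, 'cx': 316.39027795268356, 'cy': 243.42276368465824, 'R': array([[ 0.41409089, -0.91022953, -0.00330686],
       [-0.86135925, -0.39302762,  0.32185328],
       [-0.29426004, -0.13042812, -0.94678378]]), 't': array([-0.5735999 , -0.04194447,  0.38218389])}
```

View pics/scene0.png

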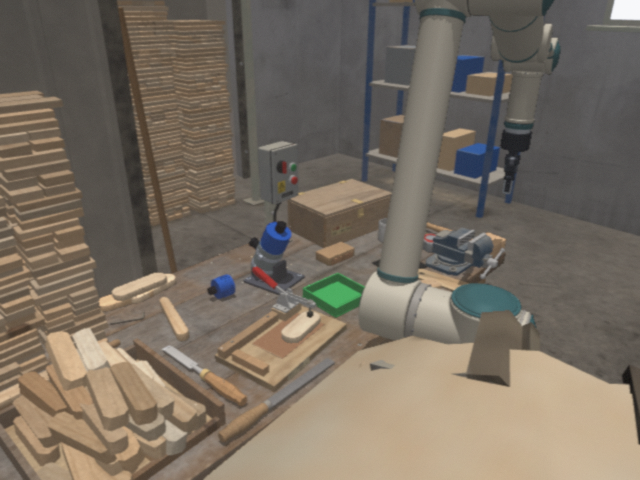

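View pics/side0.png

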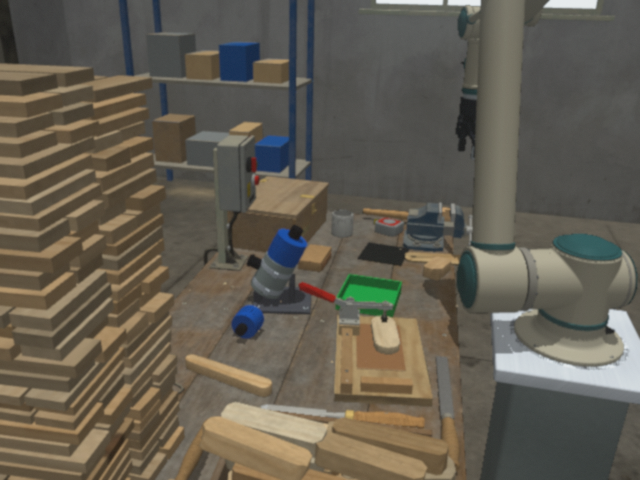

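View pics/wrist0.png

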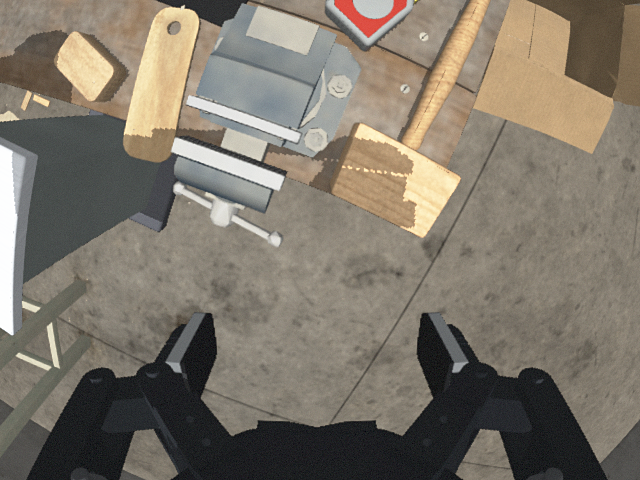

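```bash
python3 - <<'E'
import cv2
a=cv2.imread("pics/scene0.png"); b=cv2.imread("pics/side0.png")
cv2.imwrite("pics/c1.png",cv2.resize(a[180:340,180:390],None,fx=3.8,fy=3.7,interpolation=cv2.INTER_CUBIC)[:600,:800])
cv2.imwrite("pics/c2.png",cv2.resize(b[195:345,220:420],None,fx=4,fy=4,interpolation=cv2.INTER_CUBIC))
E
```

```text
(no output)
```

View pics/c1.png

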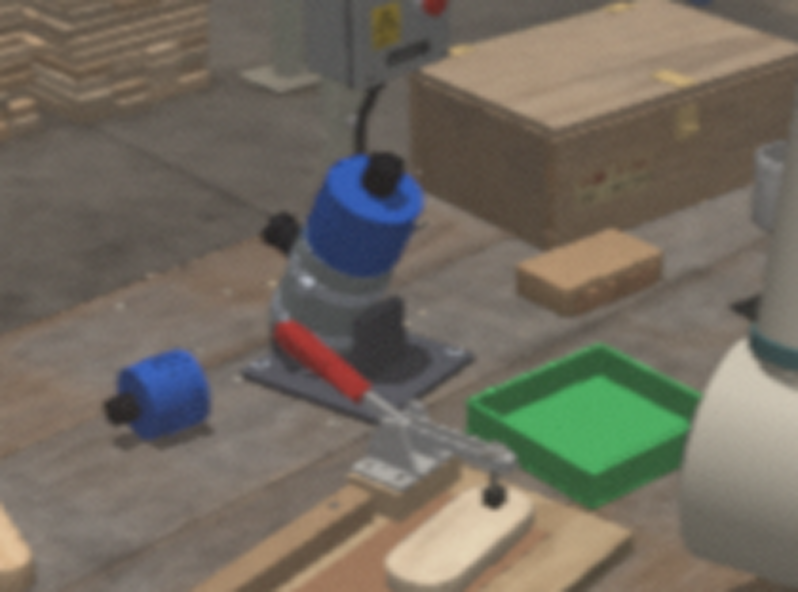

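View pics/c2.png

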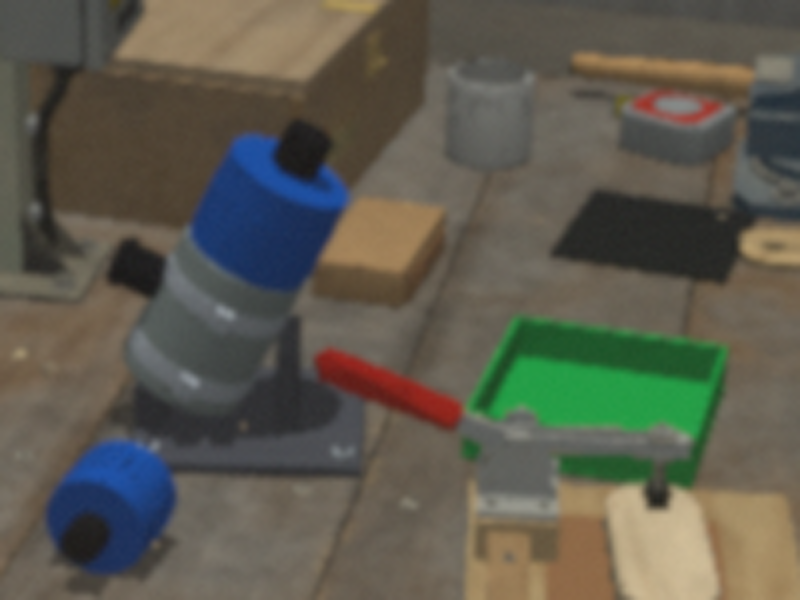

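```bash
cat > h.py <<'E'
import numpy as np, cv2
from scipy.optimize import minimize
from scipy.spatial.transform import Rotation as Rn
from rig import manip
def proj(c,X,fish=False):
    X=np.atleast_2d(X); P=X@np.array(c['R']).T+np.array(c['t'])
    if fish:
        rho=np.hypot(P[:,0],P[:,1]); th=np.arctan2(rho,P[:,2]); s=th/np.maximum(rho,1e-9)
        return np.c_[c['cx']+c['fx']*s*P[:,0],c['cy']+c['fy']*s*P[:,1]]
    return np.c_[c['cx']+c['fx']*P[:,0]/P[:,2],c['cy']+c['fy']*P[:,1]/P[:,2]]
def ray(c,uv,fish=False):
    u=(uv[0]-c['cx'])/c['fx']; v=(uv[1]-c['cy'])/c['fy']
    if fish:
        r=np.hypot(u,v); d=np.array([np.sin(r)*u/max(r,1e-9),np.sin(r)*v/max(r,1e-9),np.cos(r)])
    else: d=np.array([u,v,1.])
    R=np.array(c['R']); o=-R.T@np.array(c['t']); d=R.T@d
    return o,d/np.linalg.norm(d)
def onplane(c,uv,z,fish=False):
    o,d=ray(c,uv,fish); return o+d*(z-o[2])/d[2]
def tri(rays):
    A=np.zeros((3,3)); b=np.zeros(3)
    for o,d in rays:
        M=np.eye(3)-np.outer(d,d); A+=M; b+=M@o
    return np.linalg.solve(A,b)
def frame(psi,lean=0.45):
    z=np.array([-np.sin(lean)*np.cos(psi),-np.sin(lean)*np.sin(psi),np.cos(lean)])
    y=np.array([-np.sin(psi),np.cos(psi),0]); x=np.cross(y,z)
    return np.c_[x,y,z]
def circ(R,o,z,r,n=48):
    a=np.linspace(0,2*np.pi,n,endpoint=False)
    return o+(R@np.c_[r*np.cos(a),r*np.sin(a),0*a+z].T).T
def render(c,parts,shape,roi,fish=False,up=4):
    # parts list of (pts,val); roi x0,y0,x1,y1
    x0,y0,x1,y1=roi; im=np.zeros(((y1-y0)*up,(x1-x0)*up),np.uint8)
    for pts,val in parts:
        p=proj(c,pts,fish); p=((p-[x0-.5,y0-.5])*up-.5)
        hull=cv2.convexHull(p.astype(np.float32))
        cv2.fillPoly(im,[np.round(hull*16).astype(np.int32)],int(val),shift=4)
    return cv2.resize(im,(x1-x0,y1-y0),interpolation=cv2.INTER_AREA).astype(float)/255
def bluemask(im):
    f=im.astype(float); return np.clip((f[:,:,2]-f[:,:,0]-20)/60,0,1)
def tool(s=None):
    s=s or manip.get_state(); q=s['ee_rot']; return Rn.from_quat([q[1],q[2],q[3],q[0]]).as_matrix(),np.array(s['position'])
E
python3 - <<'E'
from h import *
rois={'scene':(245,210,300,275),'side':(255,215,315,275)}
C={n:manip.calibration(n) for n in rois}
I={n:cv2.imread(f"pics/{n}0.png")[:,:,::-1] for n in rois}
M={n:bluemask(I[n])[r[1]:r[3],r[0]:r[2]] for n,r in rois.items()}
for n in M: print(n,M[n].sum())
def parts(p):
    R=frame(p[3]); o=np.array(p[:3])
    return [(np.r_[circ(R,o,0,.036),circ(R,o,.057,.036)],255),(np.r_[circ(R,o,.057,.014),circ(R,o,.083,.014)],0)]
def cost(p,full=False):
    e=[((render(C[n],parts(p),None,rois[n])-M[n])**2).sum() for n in rois]
    return e if full else sum(e)
k=tri([ray(C['scene'],(281,227)),ray(C['side'],(295,232))]); print('knob',k)
best=None
for psi in np.radians([-60,-30,0,30,60]):
    R=frame(psi); o=k-R[:,2]*.075
    r=minimize(cost,[*o,psi],method='Nelder-Mead',options=dict(initial_simplex=[[*o,psi]]+[list(np.array([*o,psi])+d) for d in np.eye(4)*[.01,.01,.01,.2]],maxiter=600,xatol=1e-5,fatol=1e-3))
    print(psi,r.fun,r.x)
    if best is None or r.fun<best.fun: best=r
p=best.x; print(cost(p,True)); R=frame(p[3]); print('can base',p[:3]-R[:,2]*.086, 'deg',np.degrees(p[3]))
np.save('seat.npy',p)
# tray and mat
E
```

```text
scene 471.29999999999995
side 820.6666666666666
knob [0.59268009 0.00783397 0.16791186]
-1.0471975511965976 206.54957324106113 [0.62123409 0.01952658 0.10662465 0.40083344]
-0.5235987755982988 244.5684736639754 [0.6204001  0.01671109 0.10817161 0.05268274]
0.0 211.43638600538253 [0.62061469 0.01945995 0.10664657 0.34476444]
0.5235987755982988 214.49907727797 [0.61934994 0.02356336 0.10704317 0.58182256]
1.0471975511965976 210.29265667051132 [0.62036899 0.02136811 0.10750529 0.46654797]
[np.float64(119.45329296424453), np.float64(87.0962802768166)]
can base [0.6556761  0.03412227 0.0291862 ] deg 22.966064123396578
```

```bash
cat >> h.py <<'E'
def bluemask2(im):
    f=im.astype(float); return np.clip((f[:,:,2]-1.35*f[:,:,0]-8)/12,0,1)
def coverparts(p):
    R=frame(p[3]); o=np.array(p[:3])
    return [(np.r_[circ(R,o,0,.036),circ(R,o,.057,.036)],255),(np.r_[circ(R,o,.057,.014),circ(R,o,.083,.014)],0)]
E
python3 - <<'E'
from h import *
rois={'scene':(245,210,300,275),'side':(255,215,315,275)}
C={n:manip.calibration(n) for n in rois}
I={n:cv2.imread(f"pics/{n}0.png")[:,:,::-1] for n in rois}
M={n:bluemask2(I[n])[r[1]:r[3],r[0]:r[2]] for n,r in rois.items()}
for n in M: print(n,M[n].sum())
def cost(p,full=False):
    e=[((render(C[n],coverparts(p),None,rois[n])-M[n])**2).sum() for n in rois]
    return e if full else sum(e)
best=None
for psi in [0.1,.4,.7]:
    x0=[.6205,.0195,.107,psi]
    r=minimize(cost,x0,method='Nelder-Mead',options=dict(initial_simplex=[x0]+[list(np.array(x0)+d) for d in np.eye(4)*[.01,.01,.01,.2]],maxiter=600,xatol=1e-5,fatol=1e-3))
    print(r.fun,r.x)
    if best is None or r.fun<best.fun: best=r
p=best.x; print(cost(p,True)); R=frame(p[3]); print('can base',p[:3]-R[:,2]*.086, 'deg',np.degrees(p[3]))
np.save('seat.npy',p)
out=[]
for n in rois:
    r=render(C[n],coverparts(p),None,rois[n]); out.append(cv2.resize(np.hstack([r,M[n]])*255,(800,290),interpolation=cv2.INTER_NEAREST))
cv2.imwrite('pics/fit.png',np.vstack(out))
# tray: corners seen in c1: top rim
s=C['scene']; d=C['side']
f1=lambda x,y:(180+x/3.8-.5,180+y/3.7-.5); f2=lambda x,y:(220+x/4-.5,195+y/4-.5)
print('tray rim far-left..', [onplane(s,f1(*q),.03).round(3) for q in [(602,347),(470,404),(597,468)]])
print('tray side', [onplane(d,f2(*q),.03).round(3) for q in [(518,318),(727,347),(464,423)]])
print('mat side', [onplane(d,f2(*q),.004).round(3) for q in [(597,191),(752,208),(727,280),(552,253)]])
print('cork side',[onplane(d,f2(*q),.029).round(3) for q in [(445,207),(397,274),(315,265)]], 'cup', onplane(d,f2(488,165),0).round(3))
print('clamp red end tri',tri([ray(s,f1(283,330)),ray(d,f2(325,360))]).round(3), tri([ray(s,f1(365,388)),ray(d,f2(455,412))]).round(3))
print('small cover',tri([ray(s,f1(165,395)),ray(d,f2(110,505))]).round(3))
print('bracket',[onplane(d,f2(*q),.008).round(3) for q in [(360,470),(150,468),(368,390)]])
E
```

```text
scene 657.7583333333333
side 993.9375
119.4024981377355 [0.62131029 0.01888845 0.10686397 0.33831599]
120.02958195165323 [0.62095105 0.02075924 0.10697585 0.38722446]
130.20568152873895 [0.61889293 0.02436491 0.10849519 0.49309306]
[np.float64(59.00553465013458), np.float64(60.39696348760092)]
can base [0.65659691 0.03130381 0.02942552] deg 19.384078274039563
tray rim far-left.. [array([ 0.484, -0.103,  0.03 ]), array([0.487, 0.024, 0.03 ]), array([0.368, 0.019, 0.03 ])]
tray side [array([ 0.486, -0.096,  0.03 ]), array([ 0.36 , -0.093,  0.03 ]), array([0.489, 0.042, 0.03 ])]
mat side [array([ 0.481, -0.367,  0.004]), array([ 0.371, -0.368,  0.004]), array([ 0.375, -0.243,  0.004]), array([ 0.493, -0.252,  0.004])]
cork side [array([ 0.566, -0.251,  0.029]), array([ 0.572, -0.138,  0.029]), array([ 0.625, -0.136,  0.029])] cup [ 0.568 -0.402  0.   ]
clamp red end tri [0.542 0.139 0.11 ] [0.478 0.123 0.083]
small cover [0.649 0.168 0.025]
bracket [array([0.54 , 0.07 , 0.008]), array([0.651, 0.1  , 0.008]), array([ 0.56 , -0.021,  0.008])][ WARN:0@1.648] global loadsave.cpp:1063 imwrite_ Unsupported depth image for selected encoder is fallbacked to CV_8U.
```

View pics/fit.png

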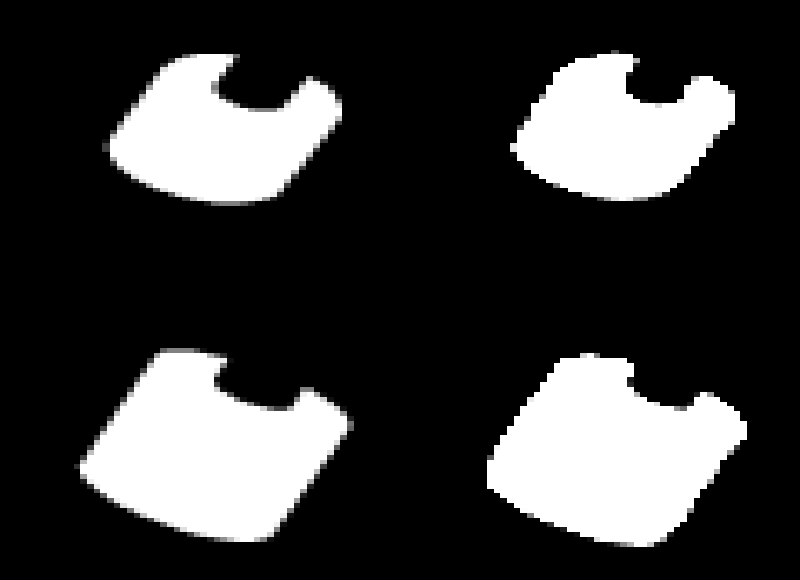

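```bash
cat >> h.py <<'E'
def goal_rot(axis,yref):
    """tool x=axis dir of fingers, y near yref"""
    x=axis/np.linalg.norm(axis); y=yref-x*(yref@x); y/=np.linalg.norm(y); return np.c_[x,y,np.cross(x,y)]
def plan(Rg,pg,s=None):
    R,p=tool(s); rv=np.degrees(Rn.from_matrix(R.T@Rg).as_rotvec())
    print('pos',p.round(4),'turn total',rv.round(2),'|',np.linalg.norm(rv).round(1),'dp now-frame(mm)',(R.T@(pg-p)*1e3).round(1),'dp goal-frame(mm)',(Rg.T@(pg-p)*1e3).round(1))
E
python3 - <<'E'
from h import *
R,p=tool(); print(R.round(3))
s=np.load('seat.npy'); F=frame(s[3]); k=s[:3]+F[:,2]*.071; print('knob',k,'axis',F[:,2])
pre=k+F[:,2]*(.161+.1)
for sg in (1,-1): plan(goal_rot(-F[:,2],sg*F[:,1]),pre)
for sg in (1,-1): plan(goal_rot(-F[:,2],sg*F[:,0]),pre)
E
```

```text
[[-0.     0.414 -0.91 ]
 [ 0.001 -0.91  -0.414]
 [-1.    -0.001 -0.   ]]
knob [0.59217832 0.00863857 0.17079571] axis [-0.41030948 -0.14436463  0.9004471 ]
pos [ 0.238  -0.5233  0.404 ] turn total [-170.65   -1.85   39.05] | 175.1 dp now-frame(mm) [  -1.2 -347.6 -429.5] dp goal-frame(mm) [171.1 384.2 358.4]
pos [ 0.238  -0.5233  0.404 ] turn total [ 4.97 25.76  1.22] | 26.3 dp now-frame(mm) [  -1.2 -347.6 -429.5] dp goal-frame(mm) [ 171.1 -384.2 -358.4]
pos [ 0.238  -0.5233  0.404 ] turn total [-83.4   19.02  20.91] | 88.1 dp now-frame(mm) [  -1.2 -347.6 -429.5] dp goal-frame(mm) [ 171.1  358.4 -384.2]
pos [ 0.238  -0.5233  0.404 ] turn total [ 93.28  21.41 -19.47] | 97.7 dp now-frame(mm) [  -1.2 -347.6 -429.5] dp goal-frame(mm) [ 171.1 -358.4  384.2]
```

Emit:
arm_command([
  {"dp": [0, -0.03, -0.037], "turn": [0, 0, 0], "grip": 1},
  {"dp": [0, -0.03, -0.037], "turn": [0, 0, 0], "grip": 1},
  {"dp": [0, -0.03, -0.037], "turn": [0, 0, 0], "grip": 1},
  {"dp": [0, -0.03, -0.037], "turn": [0, 0, 0], "grip": 1},
  {"dp": [0, -0.03, -0.037], "turn": [0, 0, 0], "grip": 1},
  {"dp": [0, -0.03, -0.037], "turn": [0, 0, 0], "grip": 1},
  {"dp": [0, -0.03, -0.037], "turn": [0, 0, 0], "grip": 1},
  {"dp": [0, -0.03, -0.037], "turn": [0, 0, 0], "grip": 1},
])

```text
clock: 0.95
position: [0.4084, -0.1806, 0.4047]
ee_rot: [0.15, 0.691, 0.15, -0.691]
contact_force: [0.8, -1.1, -0.1]
width: 0.0854
```

Emit:
arm_command([
  {"dp": [0, -0.027, -0.033], "turn": [1.3, 6.4, 0.3], "grip": 1},
  {"dp": [0, -0.027, -0.033], "turn": [1.3, 6.4, 0.3], "grip": 1},
  {"dp": [0, -0.027, -0.033], "turn": [1.3, 6.4, 0.3], "grip": 1},
  {"dp": [0, -0.027, -0.033], "turn": [1.3, 6.4, 0.3], "grip": 1},
  {"dp": [0, 0, 0], "turn": [0, 0, 0], "grip": 1},
])

```text
clock: 1.45
position: [0.4865, -0.03, 0.4274]
ee_rot: [0.089, 0.836, 0.143, -0.523]
contact_force: [-0.6, -0.8, -0.7]
width: 0.0856
```

```bash
cat > snap.py <<'E'
import sys,json
from h import *
for n in sys.argv[2:]:
    c=manip.calibration(n); cv2.imwrite(f"pics/{n}{sys.argv[1]}.png",manip.get_image(n)[:,:,::-1])
    json.dump({k:np.array(v).tolist() for k,v in c.items()},open(f"pics/{n}{sys.argv[1]}.json","w"))
E
python3 snap.py 1 wrist; python3 - <<'E'
from h import *
s=np.load('seat.npy'); F=frame(s[3]); k=s[:3]+F[:,2]*.071
plan(goal_rot(-F[:,2],-F[:,1]),k+F[:,2]*.261); st=manip.get_state(); print(st['clock'],st['qpos'],st['contact_force'])
E
```

```text
pos [ 0.4859 -0.0315  0.4265] turn total [-0.01  0.13 -0.05] | 0.1 dp now-frame(mm) [18.7 -2.6  8.9] dp goal-frame(mm) [18.7 -2.6  9. ]
1.5 [-0.31236362  0.02397701  1.80913969  0.32302887  0.96800462  0.78204792] [-0.45906335  0.34052465 -1.28572372]
```

View pics/wrist1.png

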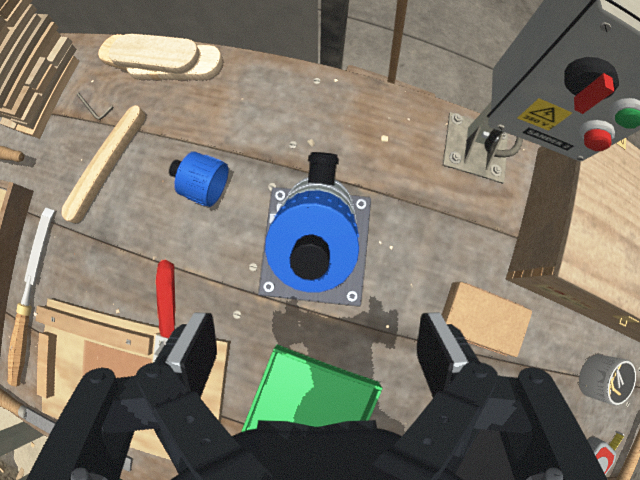

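```bash
python3 - <<'E'
from h import *
import json
rois={'scene':(245,210,300,275),'side':(255,215,315,275),'wrist':(250,170,375,310)}
C={n:manip.calibration(n) for n in ('scene','side')}; C['wrist']=json.load(open('pics/wrist1.json'))
I={n:cv2.imread(f"pics/{n}{1 if n=='wrist' else 0}.png")[:,:,::-1] for n in rois}
M={n:bluemask2(I[n])[r[1]:r[3],r[0]:r[2]] for n,r in rois.items()}
q=np.array([onplane(C['wrist'],u,.008,True) for u in [(280,196),(362,204),(268,287),(352,296)]]); print(q.round(4), q.mean(0))
for a,b in ((0,1),(2,3),(0,2),(1,3)):
    d=q[b]-q[a]; print(np.degrees(np.arctan2(d[1],d[0])),np.linalg.norm(d))
def cost(p,use):
    return sum(((render(C[n],coverparts(p),None,rois[n],n=='wrist')-M[n])**2).sum() for n in use)
s=np.load('seat.npy')
for use in (['wrist'],['scene','side','wrist']):
  for psi in (.2,.35):
    x0=np.array([*s[:3],psi])
    r=minimize(cost,x0,(use,),method='Nelder-Mead',options=dict(initial_simplex=[x0]+[x0+d for d in np.eye(4)*[.008,.008,.008,.15]],maxiter=600,xatol=1e-5,fatol=1e-3))
    F=frame(r.x[3]); print(use,r.fun,r.x.round(4),'knob',(r.x[:3]+F[:,2]*.071).round(4),'base',(r.x[:3]-F[:,2]*.086).round(4),[cost(r.x,[n]).round(0) for n in use])
np.save('seat2.npy',r.x)
E
```

```text
[[ 0.6596  0.0775  0.008 ]
 [ 0.6827 -0.0177  0.008 ]
 [ 0.5538  0.0537  0.008 ]
 [ 0.5763 -0.0412  0.008 ]] [0.61808019 0.01810333 0.008     ]
-76.35604524089034 0.09794439276041593
-76.68177907575628 0.09750259081986062
-167.32498274269827 0.10840579982274873
-167.55315010742956 0.10896839397905853
['wrist'] 295.35104629229147 [0.6215 0.0191 0.1024 0.2225] knob [0.5914 0.0123 0.1664] base [0.658  0.0274 0.025 ] [np.float64(295.0)]
['wrist'] 302.5630705137447 [0.6214 0.0195 0.1029 0.2441] knob [0.5914 0.012  0.1668] base [0.6577 0.0285 0.0255] [np.float64(303.0)]
['scene', 'side', 'wrist'] 482.9745805699731 [0.6212 0.0193 0.1057 0.2358] knob [0.5912 0.0121 0.1697] base [0.6576 0.0281 0.0283] [np.float64(93.0), np.float64(51.0), np.float64(340.0)]
['scene', 'side', 'wrist'] 485.25664131584006 [0.6213 0.0197 0.1052 0.255 ] knob [0.5915 0.012  0.1692] base [0.6575 0.0292 0.0278] [np.float64(99.0), np.float64(58.0), np.float64(329.0)]
```

```bash
cat >> h.py <<'E'
SEAT=np.array([.6213,.0192,.1035]); F=frame(.227); AX=F[:,2]; RT=goal_rot(-AX,-F[:,1])
def along(h): # TCP with grasp point h above seat on axis
    return SEAT+AX*(h+.155)
E
python3 - <<'E'
from h import *
plan(RT,along(.071+.007)); print(along(.078))
E
```

```text
pos [ 0.4859 -0.0315  0.4265] turn total [5.74 0.13 2.72] | 6.4 dp now-frame(mm) [121.  -14.2   9.5] dp goal-frame(mm) [120.2 -18.9  11.4]
[ 0.52255299 -0.00360869  0.31330417]
```

Emit:
arm_command([
  {"dp": [0, 0, 0], "turn": [5.7, 0.1, 2.7], "grip": 1},
  {"dp": [0.02, -0.019, 0.0115], "turn": [0, 0, 0], "grip": 1},
  {"dp": [0.03, 0, 0], "turn": [0, 0, 0], "grip": 1},
  {"dp": [0, 0, 0], "turn": [0, 0, 0], "grip": 1},
  {"dp": [0, 0, 0], "turn": [0, 0, 0], "grip": 1},
])

```text
clock: 2.0
position: [0.4929, -0.0128, 0.3758]
ee_rot: [0.059, 0.841, 0.095, -0.53]
contact_force: [-0.6, -0.7, 0.3]
width: 0.0852
```

```bash
python3 snap.py 2 wrist; python3 - <<'E'
from h import *
plan(RT,along(.071+.007))
import json
c=json.load(open('pics/wrist2.json')); im=cv2.imread('pics/wrist2.png')
R,p=tool()
for h,r,col in ((.057,.036,(0,0,255)),(.083,.014,(0,255,255)),(.059,.014,(0,255,0))):
    for u in proj(c,circ(F,SEAT,h,r,60),True): cv2.circle(im,tuple(np.round(u).astype(int)),0,col,-1)
for d in np.arange(.10,.2,.01):
    u=proj(c,(p+R[:,0]*d)[None],True)[0]; cv2.circle(im,tuple(np.round(u).astype(int)),2,(255,0,255),-1)
cv2.imwrite('pics/w2o.png',im)
E
```

```text
pos [ 0.4932 -0.0129  0.3767] turn total [-0.17  0.06 -0.11] | 0.2 dp now-frame(mm) [70.5 -2.6 -0.1] dp goal-frame(mm) [70.5 -2.5 -0. ]
```

View pics/w2o.png

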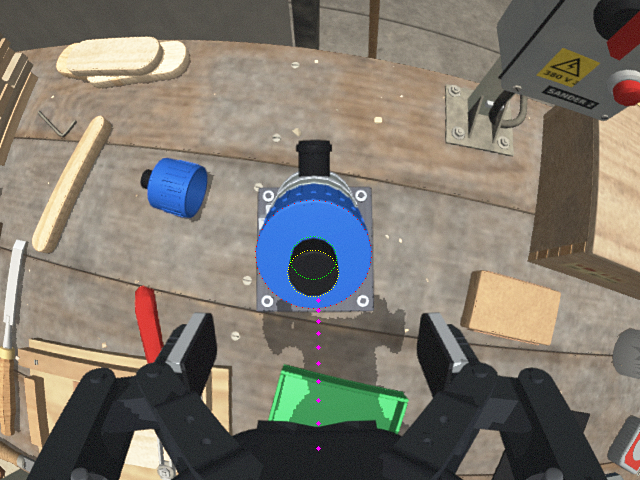

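Emit:
arm_command([
  {"dp": [0.02, -0.0025, 0], "turn": [0, 0, 0], "grip": 1},
  {"dp": [0.025, 0, 0], "turn": [0, 0, 0], "grip": 1},
  {"dp": [0.015, 0, 0], "turn": [0, 0, 0], "grip": 1},
  {"dp": [0.0105, 0, 0], "turn": [0, 0, 0], "grip": 1},
  {"dp": [0, 0, 0], "turn": [0, 0, 0], "grip": 1},
  {"dp": [0, 0, 0], "turn": [0, 0, 0], "grip": 1},
])

```text
clock: 2.65
position: [0.5225, -0.0032, 0.3135]
ee_rot: [0.06, 0.842, 0.095, -0.528]
contact_force: [0.1, 0.3, 0.7]
width: 0.0849
```

```bash
python3 snap.py 3 wrist side; python3 - <<'E'
from h import *
plan(RT,along(.071+.007)); s=manip.get_state();print(s['clock'],s['contact_force'])
im=cv2.imread('pics/side3.png'); cv2.imwrite('pics/side3c.png',cv2.resize(im[130:330,200:440],None,fx=3,fy=3,interpolation=cv2.INTER_CUBIC))
E
```

```text
pos [ 0.5223 -0.0031  0.3138] turn total [-0.14 -0.04 -0.11] | 0.2 dp now-frame(mm) [0.5 0.5 0.1] dp goal-frame(mm) [0.5 0.5 0.1]
2.75 [-0.32874759  0.08575307 -0.27691163]
```

View pics/wrist3.png

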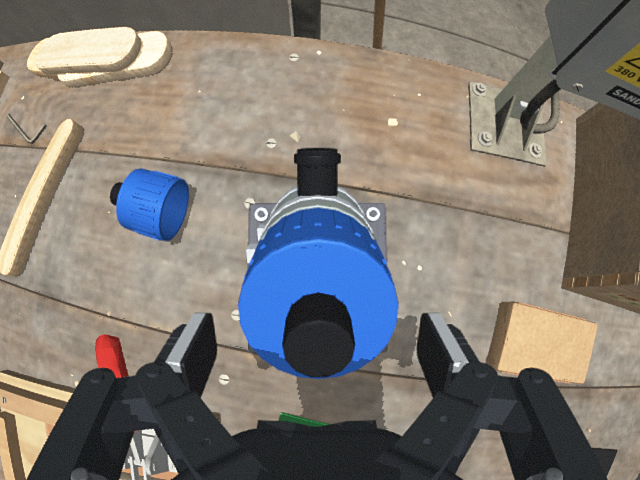

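View pics/side3c.png

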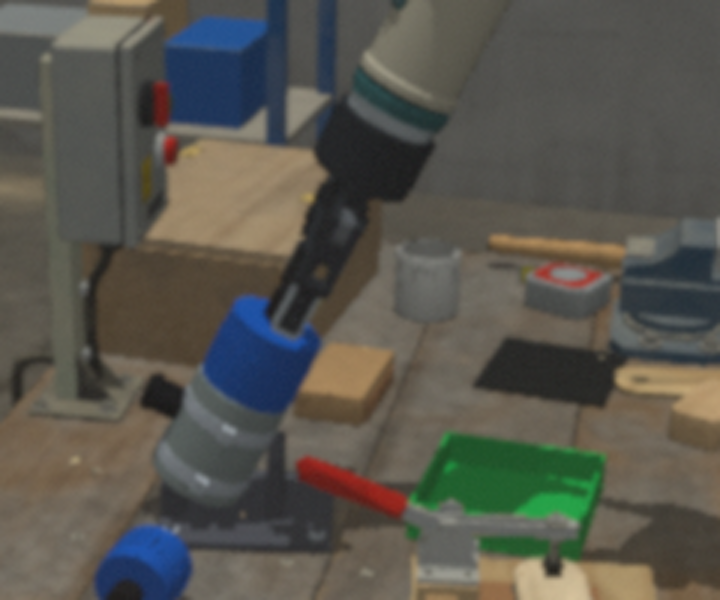

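Emit:
arm_command([
  {"dp": [0, 0, 0], "turn": [0, 0, 0], "grip": -1},
  {"dp": [0, 0, 0], "turn": [0, 0, 0], "grip": -1},
  {"dp": [0, 0, 0], "turn": [0, 0, 0], "grip": -1},
  {"dp": [0, 0, 0], "turn": [0, 0, 0], "grip": -1},
  {"dp": [0, 0, 0], "turn": [0, 0, 0], "grip": -1},
  {"dp": [0, 0, 0], "turn": [0, 0, 0], "grip": -1},
], grip_force=60)

```text
clock: 3.35
position: [0.5222, -0.0035, 0.3145]
ee_rot: [0.061, 0.842, 0.094, -0.527]
contact_force: [-7.4, -4.9, 11.3]
width: 0.0262
```

```bash
python3 snap.py 4 wrist; python3 - <<'E'
from h import *
plan(RT,along(.071+.007)); s=manip.get_state();print(s['clock'],s['contact_force'],s['width'],s['moment'])
E
```

```text
pos [ 0.5222 -0.0035  0.3145] turn total [-0.06 -0.09 -0.19] | 0.2 dp now-frame(mm) [1.2 0.2 0.2] dp goal-frame(mm) [1.2 0.2 0.2]
3.4 [-7.53931727 -4.10387153 10.75580416] 0.026529486397290608 [-0.28246701  0.57492865 -0.07647984]
```

View pics/wrist4.png

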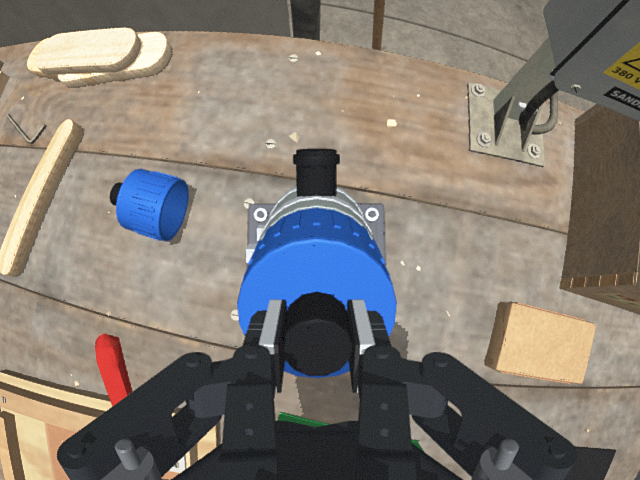

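Emit:
arm_command([
  {"dp": [-0.01, 0, 0], "turn": [0, 0, 0], "grip": -1},
  {"dp": [-0.01, 0, 0], "turn": [0, 0, 0], "grip": -1},
  {"dp": [-0.02, 0, 0], "turn": [0, 0, 0], "grip": -1},
  {"dp": [-0.02, 0, 0], "turn": [0, 0, 0], "grip": -1},
  {"dp": [-0.02, 0, 0], "turn": [0, 0, 0], "grip": -1},
  {"dp": [-0.02, 0, 0], "turn": [0, 0, 0], "grip": -1},
  {"dp": [0, 0, 0], "turn": [0, 0, 0], "grip": -1},
])

```text
clock: 4.1
position: [0.4796, -0.0126, 0.4055]
ee_rot: [0.06, 0.843, 0.094, -0.527]
contact_force: [-0.4, 0.3, -1.6]
width: 0.026
```

```bash
python3 snap.py 5 wrist scene side; python3 - <<'E'
from h import *
s=manip.get_state();print(s['clock'],s['contact_force'],s['width'],s['position'],s['qpos'])
import json
a=cv2.imread('pics/scene5.png')[160:360,180:420]; b=cv2.imread('pics/side5.png')[130:330,200:440]
cv2.imwrite('pics/sc5.png',cv2.resize(np.hstack([a,b]),(800,333)))
E
```

```text
4.25 [-0.29394512  0.39079377 -1.32340869] 0.02626984003953011 [ 0.47955632 -0.01238439  0.40200444] [-0.25170828  0.02301991  1.87371924  0.26590539  0.85958419  0.95999523]
```

View pics/wrist5.png

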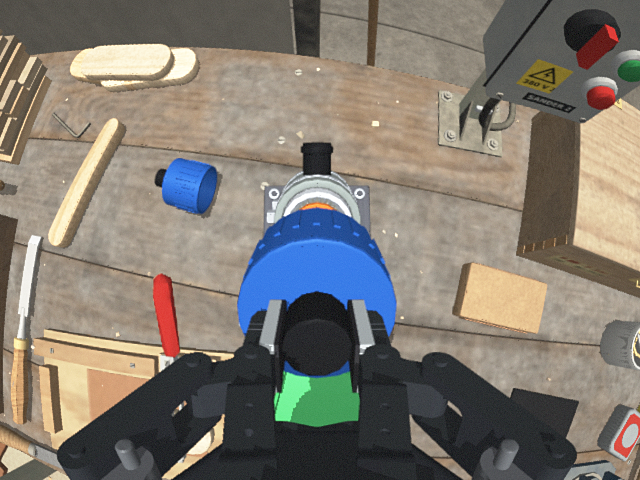

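View pics/sc5.png

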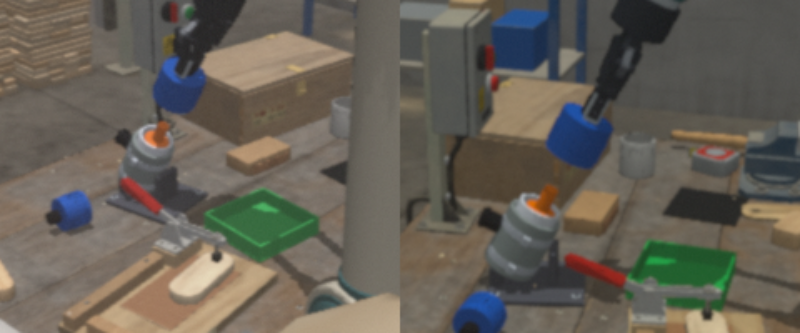

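```bash
python3 - <<'E'
from h import *
R,p=tool(); Rg=goal_rot(np.array([0,0,-1.]),-F[:,1])
plan(Rg,np.array([.43,-.305,.34]))
E
```

```text
pos [ 0.4796 -0.0124  0.402 ] turn total [-1.600e-01 -2.565e+01  2.000e-02] | 25.6 dp now-frame(mm) [  6.6 274.3 129. ] dp goal-frame(mm) [ 62.  274.  114.1]
```

Emit:
arm_command([
  {"dp": [0, 0.034, 0], "turn": [0, -3.2, 0], "grip": -1},
  {"dp": [0, 0.034, 0], "turn": [0, -3.2, 0], "grip": -1},
  {"dp": [0, 0.034, 0], "turn": [0, -3.2, 0], "grip": -1},
  {"dp": [0, 0.034, 0], "turn": [0, -3.2, 0], "grip": -1},
  {"dp": [0, 0.034, 0], "turn": [0, -3.2, 0], "grip": -1},
  {"dp": [0, 0.034, 0], "turn": [0, -3.2, 0], "grip": -1},
  {"dp": [0, 0.034, 0], "turn": [0, -3.2, 0], "grip": -1},
  {"dp": [0, 0.034, 0], "turn": [0, -3.2, 0], "grip": -1},
])

```text
clock: 5.05
position: [0.541, -0.2791, 0.4007]
ee_rot: [-0.078, -0.702, -0.08, 0.703]
contact_force: [-0.0, -0.9, -1.7]
width: 0.0257
```

Emit:
arm_command([
  {"dp": [0, 0, 0.035], "turn": [0, 0, 0], "grip": -1},
  {"dp": [0, 0, 0.035], "turn": [0, 0, 0], "grip": -1},
  {"dp": [0, 0, 0.03], "turn": [0, 0, 0], "grip": -1},
  {"dp": [0, 0, 0], "turn": [0, 0, 0], "grip": -1},
  {"dp": [0, 0, 0], "turn": [0, 0, 0], "grip": -1},
])

```text
clock: 5.55
position: [0.4429, -0.3002, 0.4014]
ee_rot: [0.078, 0.703, 0.079, -0.702]
contact_force: [0.2, 0.5, -0.9]
width: 0.0263
```

```bash
python3 snap.py 6 wrist side; python3 - <<'E'
from h import *
Rg=goal_rot(np.array([0,0,-1.]),-F[:,1])
plan(Rg,np.array([.43,-.305,.34])); s=manip.get_state();print(s['clock'],s['contact_force'],s['width'])
im=cv2.imread('pics/side6.png'); cv2.imwrite('pics/side6c.png',cv2.resize(im[130:330,240:480],None,fx=3,fy=3,interpolation=cv2.INTER_CUBIC))
E
```

```text
pos [ 0.4438 -0.3     0.4018] turn total [-0.13 -0.14  0.05] | 0.2 dp now-frame(mm) [61.7  1.9 14.7] dp goal-frame(mm) [61.8  1.8 14.6]
5.65 [ 0.46840256  0.54908301 -0.49397464] 0.02596088773841105
```

View pics/wrist6.png

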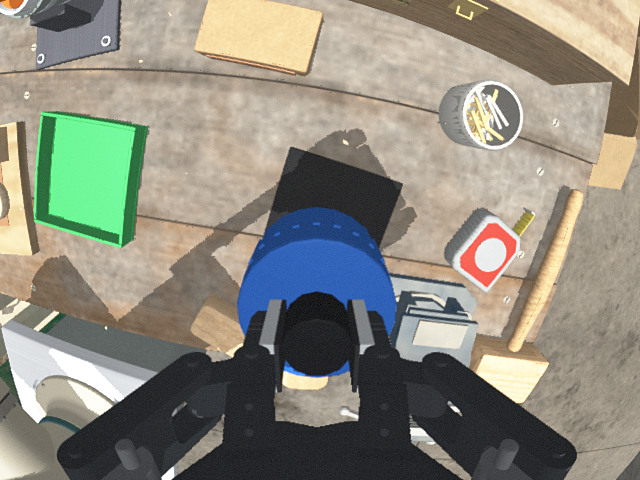

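View pics/side6c.png

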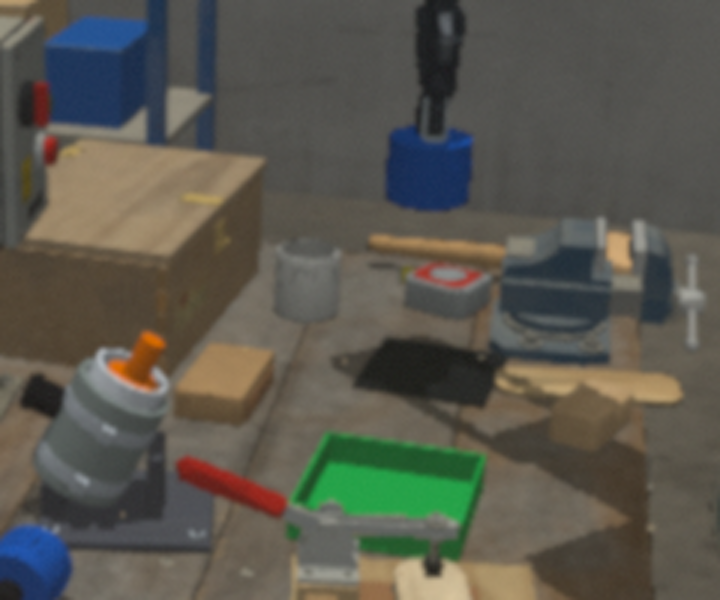

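```bash
python3 - <<'E'
from h import *
import json
c=json.load(open('pics/wrist6.json'))
print([onplane(c,u,.004,True).round(3) for u in [(290,147),(403,183),(272,213)]])
print([onplane(c,u,.03,True).round(3) for u in [(41,112),(148,126),(133,247),(34,220)]])
# vice nearest points
print([onplane(c,u,.0,True).round(3) for u in [(395,270),(395,275)]])
E
```

```text
[array([ 0.495, -0.261,  0.004]), array([ 0.486, -0.379,  0.004]), array([ 0.425, -0.257,  0.004])]
[array([0.493, 0.023, 0.03 ]), array([ 0.492, -0.121,  0.03 ]), array([ 0.364, -0.117,  0.03 ]), array([0.366, 0.027, 0.03 ])]
[array([ 0.391, -0.399,  0.   ]), array([ 0.385, -0.401,  0.   ])]
```

Emit:
arm_command([
  {"dp": [0.04, 0.003, 0.01], "turn": [0, 0, 0], "grip": -1},
  {"dp": [0.04, 0, 0], "turn": [0, 0, 0], "grip": -1},
  {"dp": [0.04, 0, 0], "turn": [0, 0, 0], "grip": -1},
  {"dp": [0.025, 0, 0], "turn": [0, 0, 0], "grip": -1},
  {"dp": [0.008, 0, 0], "turn": [0, 0, 0], "grip": -1},
  {"dp": [0, 0, 0], "turn": [0, 0, 0], "grip": -1},
  {"dp": [0, 0, 0], "turn": [0, 0, 0], "grip": -1},
])

```text
clock: 6.35
position: [0.4352, -0.3054, 0.2505]
ee_rot: [0.08, 0.704, 0.079, -0.701]
contact_force: [-0.1, -0.7, -0.8]
width: 0.026
```

Emit:
arm_command([
  {"dp": [0.003, 0, 0], "turn": [0, 0, 0], "grip": -1},
  {"dp": [0, 0, 0], "turn": [0, 0, 0], "grip": -1},
])

```text
clock: 6.55
position: [0.4345, -0.3052, 0.2474]
ee_rot: [0.08, 0.704, 0.079, -0.701]
contact_force: [-0.1, 0.3, -2.1]
width: 0.0264
```

Emit:
arm_command([
  {"dp": [0.003, 0, 0], "turn": [0, 0, 0], "grip": -1},
  {"dp": [0.002, 0, 0], "turn": [0, 0, 0], "grip": -1},
  {"dp": [0, 0, 0], "turn": [0, 0, 0], "grip": -1},
])

```text
clock: 6.85
position: [0.434, -0.3049, 0.2413]
ee_rot: [0.079, 0.703, 0.079, -0.702]
contact_force: [0.4, -0.5, -0.7]
width: 0.0261
```

Emit:
arm_command([
  {"dp": [0.0025, 0, 0], "turn": [0, 0, 0], "grip": -1},
  {"dp": [0, 0, 0], "turn": [0, 0, 0], "grip": -1},
])

```text
clock: 7.05
position: [0.434, -0.3049, 0.2386]
ee_rot: [0.079, 0.703, 0.079, -0.702]
contact_force: [0.4, 0.3, -1.3]
width: 0.026
```

```bash
python3 snap.py 7 wrist side; python3 - <<'E'
from h import *
s=manip.get_state();print(s['clock'],s['contact_force'],s['width'],s['position'])
im=cv2.imread('pics/side7.png'); cv2.imwrite('pics/side7c.png',cv2.resize(im[180:310,330:490],None,fx=4,fy=4,interpolation=cv2.INTER_CUBIC))
E
```

```text
7.15 [ 0.99681374 -0.17551938 -0.98140444] 0.02603400163751487 [ 0.43410004 -0.30499652  0.23880652]
```

View pics/side7c.png

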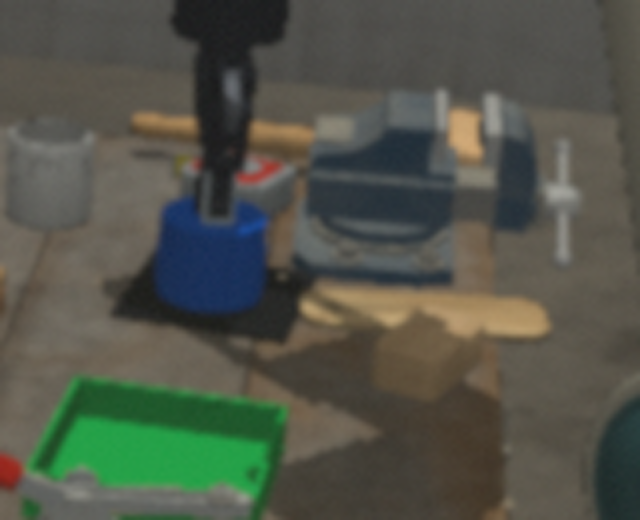

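Emit:
arm_command([
  {"dp": [0.002, 0, 0], "turn": [0, 0, 0], "grip": -1},
  {"dp": [0, 0, 0], "turn": [0, 0, 0], "grip": -1},
])

```text
clock: 7.35
position: [0.4341, -0.3049, 0.2367]
ee_rot: [0.079, 0.703, 0.079, -0.702]
contact_force: [0.5, -0.0, -2.1]
width: 0.0262
```

Emit:
arm_command([
  {"dp": [0.002, 0, 0], "turn": [0, 0, 0], "grip": -1},
  {"dp": [0, 0, 0], "turn": [0, 0, 0], "grip": -1},
])

```text
clock: 7.55
position: [0.4341, -0.3049, 0.2347]
ee_rot: [0.079, 0.703, 0.079, -0.702]
contact_force: [0.0, -0.1, -1.0]
width: 0.0262
```

Emit:
arm_command([
  {"dp": [0.0015, 0, 0], "turn": [0, 0, 0], "grip": -1},
  {"dp": [0, 0, 0], "turn": [0, 0, 0], "grip": -1},
])

```text
clock: 7.75
position: [0.4341, -0.305, 0.2344]
ee_rot: [0.079, 0.703, 0.079, -0.702]
contact_force: [-1.4, 1.6, 5.9]
width: 0.0264
```

Emit:
arm_command([
  {"dp": [0.0015, 0, 0], "turn": [0, 0, 0], "grip": -1},
  {"dp": [0, 0, 0], "turn": [0, 0, 0], "grip": -1},
])

```text
clock: 7.95
position: [0.4341, -0.3049, 0.2343]
ee_rot: [0.079, 0.704, 0.079, -0.702]
contact_force: [-4.6, 2.5, 15.4]
width: 0.0266
```

Emit:
arm_command([
  {"dp": [-0.0015, 0, 0], "turn": [0, 0, 0], "grip": -1},
  {"dp": [0, 0, 0], "turn": [0, 0, 0], "grip": 0.1},
  {"dp": [0, 0, 0], "turn": [0, 0, 0], "grip": 0.1},
  {"dp": [0, 0, 0], "turn": [0, 0, 0], "grip": 0.1},
  {"dp": [0, 0, 0], "turn": [0, 0, 0], "grip": 0.1},
])

```text
clock: 8.45
position: [0.4342, -0.305, 0.2332]
ee_rot: [0.079, 0.703, 0.079, -0.702]
contact_force: [-0.0, 0.3, -0.1]
width: 0.0469
```

Emit:
arm_command([
  {"dp": [-0.02, 0, 0], "turn": [0, 0, 0], "grip": 0.1},
  {"dp": [-0.04, 0, 0], "turn": [0, 0, 0], "grip": 0.1},
  {"dp": [-0.05, 0, 0], "turn": [0, 0, 0], "grip": 0.1},
  {"dp": [-0.04, 0, 0], "turn": [0, 0, 0], "grip": 0.5},
  {"dp": [0, 0, 0], "turn": [0, 0, 0], "grip": 0.5},
  {"dp": [0, 0, 0], "turn": [0, 0, 0], "grip": 0.5},
])

```text
clock: 9.05
position: [0.4338, -0.3051, 0.3842]
ee_rot: [0.08, 0.704, 0.079, -0.701]
contact_force: [0.3, 0.1, -1.6]
width: 0.0639
```

```bash
sed -i 's/^SEAT=.*; F=/SEAT0=np.array([.6213,.0192,.1035]); F=/; s/^def along/SEAT=SEAT0+AX*.0037\ndef along/' h.py; python3 snap.py 8 wrist side scene; python3 - <<'E'
from h import *
import json
s=manip.get_state();print(s['clock'],s['contact_force'],s['width'],s['position'])
plan(RT,along(.027+.009+.07))
im=cv2.imread('pics/side8.png'); cv2.imwrite('pics/side8c.png',cv2.resize(im[180:310,330:490],None,fx=4,fy=4,interpolation=cv2.INTER_CUBIC))
E
```

```text
9.2 [-0.05883258  1.03108444 -0.82074479] 0.06429490940288411 [ 0.43341447 -0.30470463  0.38155496]
pos [ 0.4334 -0.3047  0.3816] turn total [-0.2  25.79  0.16] | 25.8 dp now-frame(mm) [  40.6 -273.5 -140.1] dp goal-frame(mm) [  97.  -273.3 -109.5]
```

View pics/side8c.png

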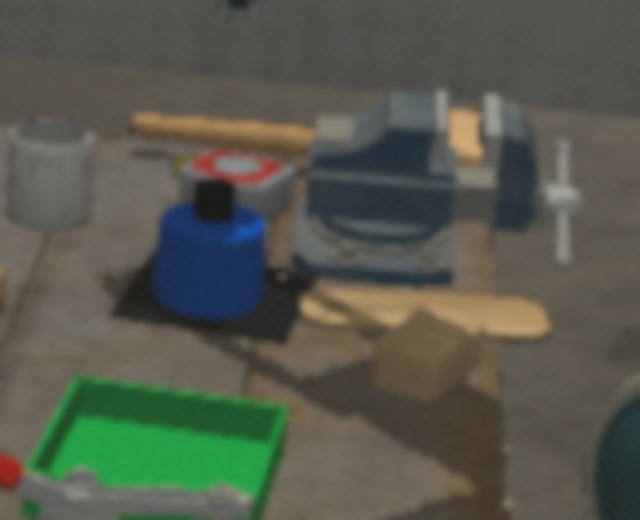

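View pics/wrist8.png

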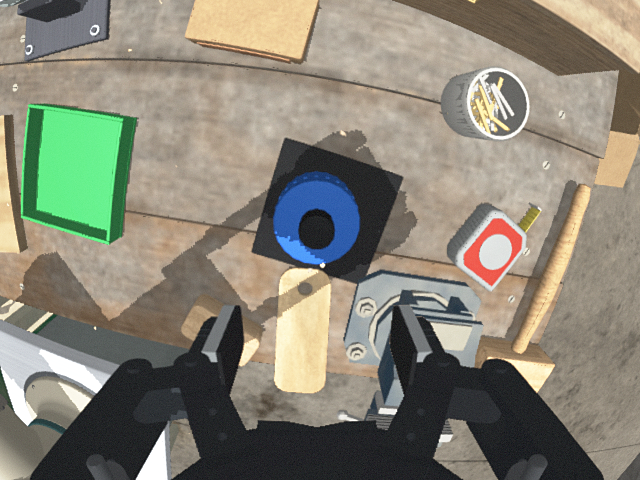

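Emit:
arm_command([
  {"dp": [0, -0.034, 0], "turn": [0, 3.2, 0], "grip": 0.5},
  {"dp": [0, -0.034, 0], "turn": [0, 3.2, 0], "grip": 0.5},
  {"dp": [0, -0.034, 0], "turn": [0, 3.2, 0], "grip": 0.5},
  {"dp": [0, -0.034, 0], "turn": [0, 3.2, 0], "grip": 0.5},
  {"dp": [0, -0.034, 0], "turn": [0, 3.2, 0], "grip": 0.5},
  {"dp": [0, -0.034, 0], "turn": [0, 3.2, 0], "grip": 0.5},
  {"dp": [0, -0.034, 0], "turn": [0, 3.2, 0], "grip": 0.5},
  {"dp": [0, -0.034, 0], "turn": [0, 3.2, 0], "grip": 0.5},
])

```text
clock: 10.0
position: [0.3724, -0.0387, 0.3819]
ee_rot: [0.058, 0.841, 0.095, -0.529]
contact_force: [0.5, 1.5, 0.4]
width: 0.064
```

Emit:
arm_command([
  {"dp": [0.01, 0, -0.04], "turn": [0, 0, 0], "grip": 0.5},
  {"dp": [0.01, 0, -0.04], "turn": [0, 0, 0], "grip": 0.5},
  {"dp": [0.01, 0, -0.03], "turn": [0, 0.2, 0], "grip": 0.5},
  {"dp": [0.03, 0, 0], "turn": [0, 0, 0], "grip": 0.5},
  {"dp": [0, 0, 0], "turn": [0, 0, 0], "grip": 0.5},
  {"dp": [0, 0, 0], "turn": [0, 0, 0], "grip": 0.5},
])

```text
clock: 10.6
position: [0.4949, -0.0118, 0.3751]
ee_rot: [0.059, 0.841, 0.096, -0.529]
contact_force: [-0.1, 0.0, 0.1]
width: 0.0636
```

```bash
python3 snap.py 9 wrist; python3 - <<'E'
from h import *
import json
plan(RT,along(.027+.009))
c=json.load(open('pics/wrist9.json')); im=cv2.imread('pics/wrist9.png')
R,p=tool()
for h,r,col in ((.014,.029,(0,0,255)),(.044,.010,(0,255,255)),(.010,.0215,(0,255,0)),(0,.037,(255,0,0))):
    for u in proj(c,circ(F,SEAT,h,r,60),True): cv2.circle(im,tuple(np.round(u).astype(int)),0,col,-1)
for d in np.arange(.15,.24,.01):
    u=proj(c,(p+R[:,0]*d)[None],True)[0]; cv2.circle(im,tuple(np.round(u).astype(int)),2,(255,0,255),-1)
cv2.imwrite('pics/w9o.png',cv2.resize(im[100:400,160:480],None,fx=2.5,fy=2,interpolation=cv2.INTER_CUBIC))
E
```

```text
pos [ 0.4949 -0.012   0.3762] turn total [-0.17  0.01  0.01] | 0.2 dp now-frame(mm) [107.5  -1.9   1.4] dp goal-frame(mm) [107.5  -2.    1.4]
```

View pics/w9o.png

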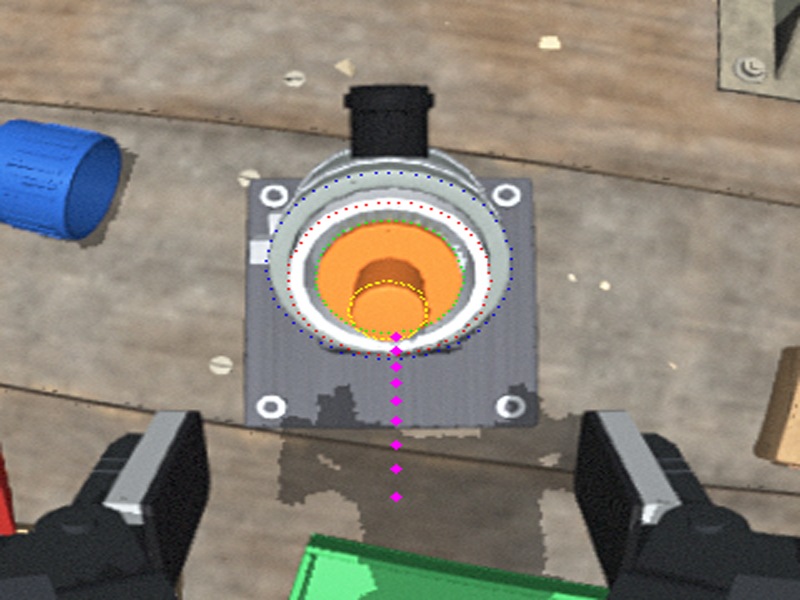

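Emit:
arm_command([
  {"dp": [0.03, -0.002, 0.0015], "turn": [0, 0, 0], "grip": 0.3},
  {"dp": [0.03, 0, 0], "turn": [0, 0, 0], "grip": 0.3},
  {"dp": [0.025, 0, 0], "turn": [0, 0, 0], "grip": 0.3},
  {"dp": [0.015, 0, 0], "turn": [0, 0, 0], "grip": 0.3},
  {"dp": [0.007, 0, 0], "turn": [0, 0, 0], "grip": 0.3},
  {"dp": [0, 0, 0], "turn": [0, 0, 0], "grip": 0.3},
  {"dp": [0, 0, 0], "turn": [0, 0, 0], "grip": 0.3},
])

```text
clock: 11.35
position: [0.5392, -0.0003, 0.2813]
ee_rot: [0.059, 0.843, 0.095, -0.527]
contact_force: [-0.6, -0.6, 0.4]
width: 0.0554
```

```bash
python3 snap.py 10 wrist; python3 - <<'E'
from h import *
plan(RT,along(.027+.009)); print(manip.get_state()['contact_force'])
E
```

```text
pos [ 5.393e-01 -2.000e-04  2.816e-01] turn total [-0.14 -0.25 -0.1 ] | 0.3 dp now-frame(mm) [ 2.3 -0.4  1.5] dp goal-frame(mm) [ 2.3 -0.4  1.5]
[-0.19497739 -1.03104598  0.91327799]
```

View pics/wrist10.png

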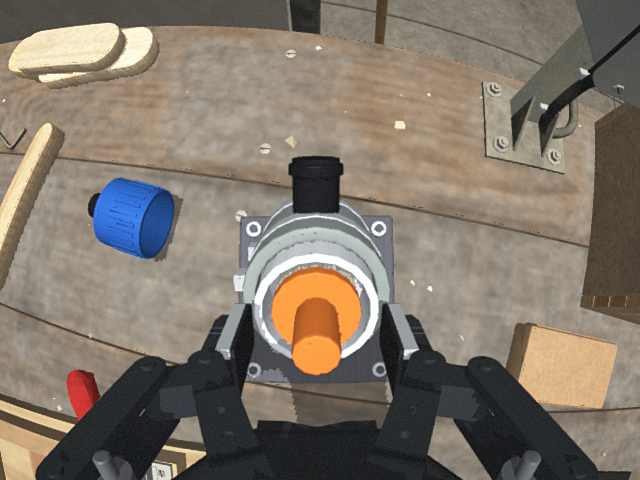

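Aligned on the orange knob (318,345). Close and draw a little.

Emit:
arm_command([
  {"dp": [0.001, 0, 0.0015], "turn": [0, 0, 0], "grip": 0.3},
  {"dp": [0, 0, 0], "turn": [0, 0, 0], "grip": -1},
  {"dp": [0, 0, 0], "turn": [0, 0, 0], "grip": -1},
  {"dp": [0, 0, 0], "turn": [0, 0, 0], "grip": -1},
  {"dp": [0, 0, 0], "turn": [0, 0, 0], "grip": -1},
  {"dp": [0, 0, 0], "turn": [0, 0, 0], "grip": -1},
  {"dp": [0, 0, 0], "turn": [0, 0, 0], "grip": -1},
], grip_force=60)

```text
clock: 12.1
position: [0.5383, -0.0003, 0.2793]
ee_rot: [0.059, 0.843, 0.095, -0.527]
contact_force: [-4.0, -1.2, 5.3]
width: 0.0181
```

```bash
python3 - <<'E'
from h import *
plan(RT,along(.027+.009)); s=manip.get_state(); print(s['contact_force'],s['moment'],s['width'])
E
```

```text
pos [ 5.383e-01 -3.000e-04  2.793e-01] turn total [-0.13 -0.17 -0.07] | 0.2 dp now-frame(mm) [ 0.7 -0.3 -0.3] dp goal-frame(mm) [ 0.7 -0.3 -0.3]
[-4.01895791 -1.24327025  5.29324326] [-0.13308142  0.40047631 -0.00431818] 0.01814547737523359
```

Emit:
arm_command([
  {"dp": [-0.01, 0, 0], "turn": [0, 0, 0], "grip": -1},
  {"dp": [-0.015, 0, 0], "turn": [0, 0, 0], "grip": -1},
  {"dp": [-0.02, 0, 0], "turn": [0, 0, 0], "grip": -1},
  {"dp": [0, 0, 0], "turn": [0, 0, 0], "grip": -1},
])

```text
clock: 12.5
position: [0.5192, -0.0047, 0.3215]
ee_rot: [0.06, 0.843, 0.095, -0.526]
contact_force: [0.3, 0.3, -1.0]
width: 0.018
```

Emit:
arm_command([
  {"dp": [-0.02, 0, 0], "turn": [0, 0, 0], "grip": -1},
  {"dp": [-0.02, 0, 0], "turn": [0, 0, 0], "grip": -1},
  {"dp": [-0.02, 0, 0], "turn": [0, 0, 0], "grip": -1},
  {"dp": [-0.02, 0, 0], "turn": [0, 0, 0], "grip": -1},
  {"dp": [0, 0, 0], "turn": [0, 0, 0], "grip": -1},
])

```text
clock: 13.0
position: [0.485, -0.0125, 0.3928]
ee_rot: [0.06, 0.843, 0.095, -0.526]
contact_force: [0.8, -0.2, -0.2]
width: 0.0181
```

```bash
python3 snap.py 11 wrist side scene; python3 - <<'E'
from h import *
import json
Rg=goal_rot(np.array([0,0,-1.]),-F[:,1])
s=manip.get_state();print(s['clock'],s['contact_force'],s['width'])
plan(Rg,np.array([.428,-.04,.33]))
c=json.load(open('pics/wrist11.json'))
a=cv2.imread('pics/scene11.png')[160:360,180:420]; b=cv2.imread('pics/side11.png')[130:330,200:440]
cv2.imwrite('pics/sc11.png',cv2.resize(np.hstack([a,b]),(800,333)))
E
```

```text
13.15 [ 0.57186671 -0.12782572 -1.31360861] 0.018133431512687783
pos [ 0.4849 -0.0122  0.3899] turn total [ -0.16 -25.8    0.03] | 25.8 dp now-frame(mm) [27.1 14.5 81.6] dp goal-frame(mm) [59.9 14.2 61.7]
```

View pics/wrist11.png

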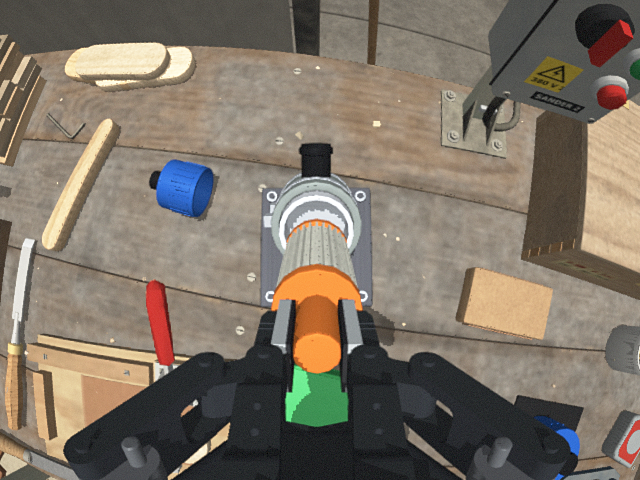

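View pics/sc11.png

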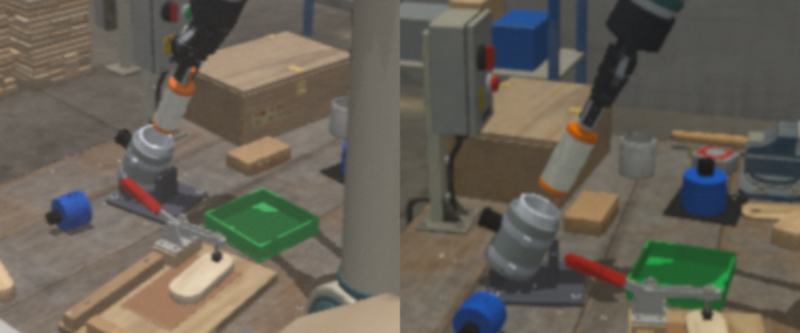

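Emit:
arm_command([
  {"dp": [-0.03, 0, 0], "turn": [0, 0, 0], "grip": -1},
  {"dp": [-0.02, 0, 0.02], "turn": [0, 0, 0], "grip": -1},
  {"dp": [0, 0, 0], "turn": [0, -6.4, 0], "grip": -1},
  {"dp": [0, 0, 0], "turn": [0, -6.4, 0], "grip": -1},
  {"dp": [0, 0, 0], "turn": [0, -6.4, 0], "grip": -1},
  {"dp": [0, 0, 0], "turn": [0, -6.4, 0], "grip": -1},
  {"dp": [0, 0, 0], "turn": [0, 0, 0], "grip": -1},
  {"dp": [0, 0, 0], "turn": [0, 0, 0], "grip": -1},
])

```text
clock: 13.95
position: [0.4469, -0.021, 0.4261]
ee_rot: [0.079, 0.705, 0.08, -0.701]
contact_force: [0.0, -0.2, -0.6]
width: 0.0181
```

```bash
python3 - <<'E'
from h import *
Rg=goal_rot(np.array([0,0,-1.]),-F[:,1])
plan(Rg,np.array([.427,-.04,.32]))
E
```

```text
pos [ 0.4469 -0.021   0.4261] turn total [-0.11 -0.33  0.09] | 0.4 dp now-frame(mm) [105.9  14.3  24.2] dp goal-frame(mm) [106.1  14.1  23.6]
```

Emit:
arm_command([
  {"dp": [0, 0.014, 0.024], "turn": [0, -0.3, 0], "grip": -1},
  {"dp": [0.04, 0, 0], "turn": [0, 0, 0], "grip": -1},
  {"dp": [0.04, 0, 0], "turn": [0, 0, 0], "grip": -1},
  {"dp": [0.025, 0, 0], "turn": [0, 0, 0], "grip": -1},
  {"dp": [0, 0, 0], "turn": [0, 0, 0], "grip": -1},
  {"dp": [0, 0, 0], "turn": [0, 0, 0], "grip": -1},
])

```text
clock: 14.55
position: [0.426, -0.0403, 0.3226]
ee_rot: [0.079, 0.703, 0.079, -0.702]
contact_force: [0.4, 0.9, -0.9]
width: 0.0179
```

```bash
python3 snap.py 12 side scene wrist; python3 - <<'E'
from h import *
Rg=goal_rot(np.array([0,0,-1.]),-F[:,1])
plan(Rg,np.array([.427,-.04,.276]))
a=cv2.imread('pics/scene12.png')[160:360,180:420]; b=cv2.imread('pics/side12.png')[180:380,240:480]
cv2.imwrite('pics/sc12.png',cv2.resize(np.hstack([a,b]),(800,333)))
E
```

```text
pos [ 0.4268 -0.0404  0.3239] turn total [-0.15 -0.24 -0.09] | 0.3 dp now-frame(mm) [47.9 -0.4 -0.1] dp goal-frame(mm) [47.9 -0.3 -0.3]
```

View pics/sc12.png

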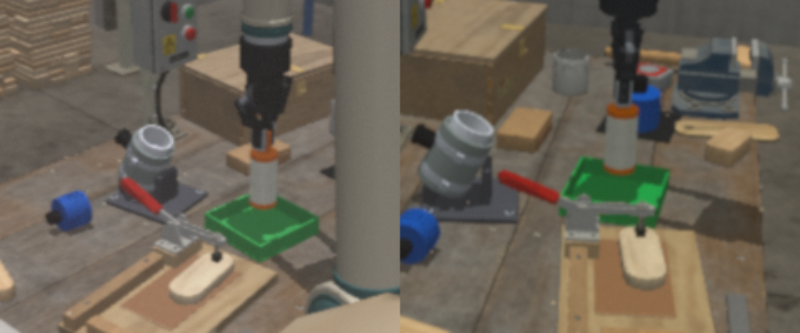

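View pics/wrist12.png

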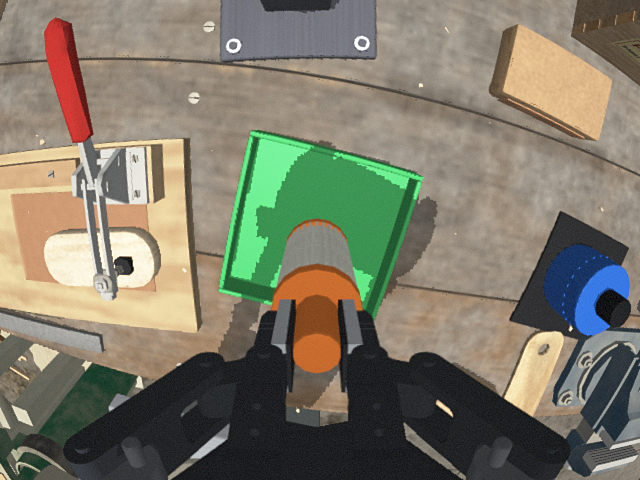

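Emit:
arm_command([
  {"dp": [0.025, 0, 0], "turn": [0, 0, 0], "grip": -1},
  {"dp": [0.012, 0, 0], "turn": [0, 0, 0], "grip": -1},
  {"dp": [0, 0, 0], "turn": [0, 0, 0], "grip": -1},
  {"dp": [0, 0, 0], "turn": [0, 0, 0], "grip": -1},
])

```text
clock: 15.1
position: [0.4266, -0.0403, 0.2864]
ee_rot: [0.079, 0.704, 0.079, -0.702]
contact_force: [0.8, -0.2, -0.3]
width: 0.0182
```

Emit:
arm_command([
  {"dp": [0.004, 0, 0], "turn": [0, 0, 0], "grip": -1},
  {"dp": [0, 0, 0], "turn": [0, 0, 0], "grip": -1},
])

```text
clock: 15.3
position: [0.4262, -0.0402, 0.2818]
ee_rot: [0.079, 0.703, 0.079, -0.702]
contact_force: [0.2, -0.6, -1.0]
width: 0.0181
```

Emit:
arm_command([
  {"dp": [0.002, 0, 0], "turn": [0, 0, 0], "grip": -1},
  {"dp": [0, 0, 0], "turn": [0, 0, 0], "grip": -1},
])

```text
clock: 15.5
position: [0.426, -0.0402, 0.2793]
ee_rot: [0.079, 0.703, 0.079, -0.703]
contact_force: [0.5, 0.5, -1.2]
width: 0.018
```

Emit:
arm_command([
  {"dp": [0.002, 0, 0], "turn": [0, 0, 0], "grip": -1},
  {"dp": [0, 0, 0], "turn": [0, 0, 0], "grip": -1},
])

```text
clock: 15.7
position: [0.426, -0.0402, 0.2771]
ee_rot: [-0.079, -0.703, -0.079, 0.703]
contact_force: [0.0, -0.1, -0.5]
width: 0.0182
```

Emit:
arm_command([
  {"dp": [0.0015, 0, 0], "turn": [0, 0, 0], "grip": -1},
  {"dp": [0, 0, 0], "turn": [0, 0, 0], "grip": -1},
])

```text
clock: 15.9
position: [0.426, -0.0402, 0.2756]
ee_rot: [0.079, 0.703, 0.079, -0.703]
contact_force: [-0.0, 0.7, -0.9]
width: 0.018
```

Emit:
arm_command([
  {"dp": [0.0015, 0, 0], "turn": [0, 0, 0], "grip": -1},
  {"dp": [0, 0, 0], "turn": [0, 0, 0], "grip": -1},
])

```text
clock: 16.1
position: [0.4263, -0.0402, 0.2755]
ee_rot: [0.079, 0.703, 0.079, -0.702]
contact_force: [-2.2, 1.1, 10.1]
width: 0.018
```

Emit:
arm_command([
  {"dp": [-0.001, 0, 0], "turn": [0, 0, 0], "grip": -1},
  {"dp": [0, 0, 0], "turn": [0, 0, 0], "grip": 0.1},
  {"dp": [0, 0, 0], "turn": [0, 0, 0], "grip": 0.1},
  {"dp": [0, 0, 0], "turn": [0, 0, 0], "grip": 0.1},
  {"dp": [0, 0, 0], "turn": [0, 0, 0], "grip": 0.1},
])

```text
clock: 16.6
position: [0.426, -0.0402, 0.2752]
ee_rot: [0.079, 0.703, 0.079, -0.703]
contact_force: [0.7, 0.1, 0.8]
width: 0.047
```

Emit:
arm_command([
  {"dp": [-0.02, 0, 0], "turn": [0, 0, 0], "grip": 0.1},
  {"dp": [-0.04, 0, 0], "turn": [0, 0, 0], "grip": 0.1},
  {"dp": [-0.04, 0, 0], "turn": [0, 0, 0], "grip": 0.1},
  {"dp": [-0.03, 0, 0], "turn": [0, 0, 0], "grip": 0.3},
  {"dp": [0, 0.045, 0], "turn": [0, 0, 0], "grip": 0.3},
  {"dp": [0, 0.045, 0], "turn": [0, 0, 0], "grip": 0.3},
  {"dp": [0, 0.045, 0], "turn": [0, 0, 0], "grip": 0.3},
  {"dp": [0, 0.045, 0], "turn": [0, 0, 0], "grip": 0.3},
])

```text
clock: 17.4
position: [0.4661, -0.2173, 0.4053]
ee_rot: [0.079, 0.703, 0.079, -0.702]
contact_force: [0.3, -0.1, 0.8]
width: 0.0558
```

Emit:
arm_command([
  {"dp": [0, 0.04, 0], "turn": [0, 0, 0], "grip": 0.3},
  {"dp": [0, 0.04, 0], "turn": [0, 0, 0], "grip": 0.3},
  {"dp": [0, 0, 0], "turn": [0, 0, 0], "grip": 0.3},
  {"dp": [0, 0, 0], "turn": [0, 0, 0], "grip": 0.3},
])

```text
clock: 17.8
position: [0.4838, -0.2944, 0.4044]
ee_rot: [-0.078, -0.702, -0.079, 0.703]
contact_force: [-1.6, 0.2, -0.0]
width: 0.0557
```

```bash
python3 snap.py 13 side scene wrist; python3 - <<'E'
from h import *
Rg=goal_rot(np.array([0,0,-1.]),-F[:,1])
plan(Rg,np.array([.4342,-.305,.2343])); print(manip.get_state()['clock'])
a=cv2.imread('pics/scene13.png')[160:360,180:420]; b=cv2.imread('pics/side13.png')[180:380,240:480]
cv2.imwrite('pics/sc13.png',cv2.resize(np.hstack([a,b]),(800,333)))
E
```

```text
pos [ 0.4836 -0.2926  0.4051] turn total [-0.1  -0.    0.07] | 0.1 dp now-frame(mm) [170.8   1.3  50.9] dp goal-frame(mm) [170.8   1.   50.9]
17.95
```

View pics/sc13.png

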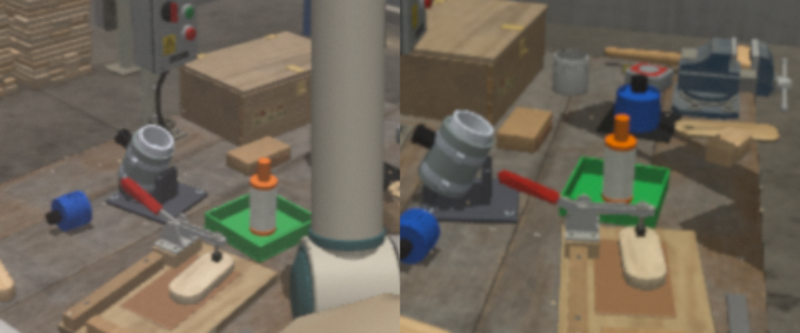

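View pics/wrist13.png

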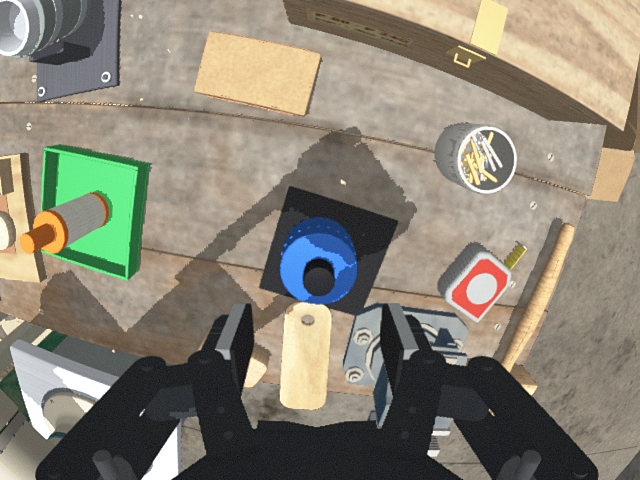

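Emit:
arm_command([
  {"dp": [0, 0.0015, 0.04], "turn": [0, 0, 0], "grip": 0.3},
  {"dp": [0.04, 0, 0.011], "turn": [0, 0, 0], "grip": 0.3},
  {"dp": [0.04, 0, 0], "turn": [0, 0, 0], "grip": 0.3},
  {"dp": [0.04, 0, 0], "turn": [0, 0, 0], "grip": 0.3},
  {"dp": [0.025, 0, 0], "turn": [0, 0, 0], "grip": 0.3},
  {"dp": [0.015, 0, 0], "turn": [0, 0, 0], "grip": 0.3},
  {"dp": [0, 0, 0], "turn": [0, 0, 0], "grip": 0.3},
  {"dp": [0, 0, 0], "turn": [0, 0, 0], "grip": 0.3},
])

```text
clock: 18.75
position: [0.4347, -0.3058, 0.2459]
ee_rot: [0.08, 0.703, 0.08, -0.702]
contact_force: [0.4, 0.6, -0.0]
width: 0.0557
```

```bash
python3 snap.py 14 wrist; python3 - <<'E'
from h import *
Rg=goal_rot(np.array([0,0,-1.]),-F[:,1])
plan(Rg,np.array([.4342,-.305,.2375])); print(manip.get_state()['contact_force'])
E
```

```text
pos [ 0.435  -0.3061  0.2464] turn total [-0.1  -0.09 -0.08] | 0.2 dp now-frame(mm) [ 8.9 -1.3  0.5] dp goal-frame(mm) [ 8.9 -1.3  0.5]
[ 0.05204644 -0.75660691  0.48073196]
```

View pics/wrist14.png

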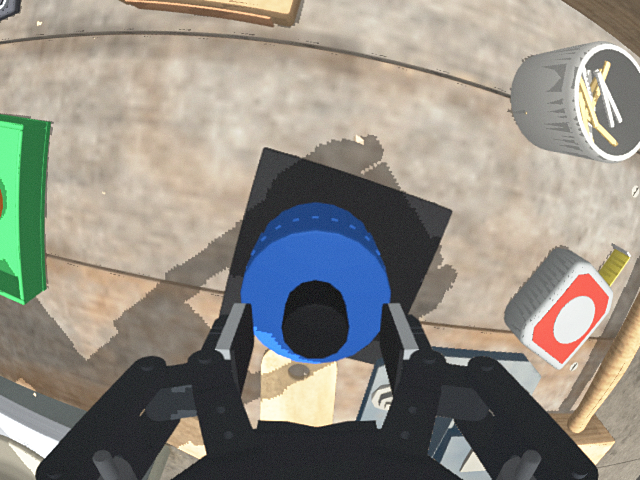

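Emit:
arm_command([
  {"dp": [0.009, -0.0013, 0.0005], "turn": [0, 0, 0], "grip": 0.3},
  {"dp": [0, 0, 0], "turn": [0, 0, 0], "grip": 0.3},
  {"dp": [0, 0, 0], "turn": [0, 0, 0], "grip": -1},
  {"dp": [0, 0, 0], "turn": [0, 0, 0], "grip": -1},
  {"dp": [0, 0, 0], "turn": [0, 0, 0], "grip": -1},
  {"dp": [0, 0, 0], "turn": [0, 0, 0], "grip": -1},
  {"dp": [0, 0, 0], "turn": [0, 0, 0], "grip": -1},
  {"dp": [0, 0, 0], "turn": [0, 0, 0], "grip": -1},
], grip_force=60)

```text
clock: 19.6
position: [0.4338, -0.3054, 0.2368]
ee_rot: [0.079, 0.703, 0.079, -0.702]
contact_force: [0.4, 0.5, 5.4]
width: 0.0261
```

```bash
python3 - <<'E'
from h import *
s=manip.get_state(); print(s['clock'],s['contact_force'],s['width'],s['position'])
E
```

```text
19.6 [0.40604951 0.53512559 5.4174455 ] 0.02613093707924903 [ 0.43384502 -0.3054098   0.23678716]
```

Emit:
arm_command([
  {"dp": [-0.02, 0, 0], "turn": [0, 0, 0], "grip": -1},
  {"dp": [-0.04, 0, 0], "turn": [0, 0, 0], "grip": -1},
  {"dp": [-0.045, 0, 0], "turn": [0, 0, 0], "grip": -1},
  {"dp": [-0.045, 0, 0], "turn": [0, 0, 0], "grip": -1},
  {"dp": [-0.04, 0, 0], "turn": [0, 0, 0], "grip": -1},
])

```text
clock: 20.1
position: [0.4335, -0.3053, 0.4279]
ee_rot: [0.079, 0.703, 0.079, -0.702]
contact_force: [-0.2, -0.7, -1.7]
width: 0.0264
```

Emit:
arm_command([
  {"dp": [0, -0.034, 0], "turn": [0, 3.2, 0], "grip": -1},
  {"dp": [0, -0.034, 0], "turn": [0, 3.2, 0], "grip": -1},
  {"dp": [0, -0.034, 0], "turn": [0, 3.2, 0], "grip": -1},
  {"dp": [0, -0.034, 0], "turn": [0, 3.2, 0], "grip": -1},
  {"dp": [0, -0.034, 0], "turn": [0, 3.2, 0], "grip": -1},
  {"dp": [0, -0.034, 0], "turn": [0, 3.2, 0], "grip": -1},
  {"dp": [0, -0.034, 0], "turn": [0, 3.2, 0], "grip": -1},
  {"dp": [0, -0.034, 0], "turn": [0, 3.2, 0], "grip": -1},
])

```text
clock: 20.9
position: [0.3722, -0.0391, 0.4256]
ee_rot: [0.059, 0.841, 0.095, -0.529]
contact_force: [0.5, 0.1, -1.3]
width: 0.026
```

```bash
python3 - <<'E'
from h import *
s=manip.get_state(); print(s['clock'],s['contact_force'],s['width'])
# TCP-to-rim .2328; 70 mm out
plan(RT,SEAT+AX*(.2328+.07))
E
```

```text
20.9 [ 0.48385498  0.05853352 -1.2626943 ] 0.026030694337542196
pos [ 0.3722 -0.0391  0.4256] turn total [-0.2   0.12 -0.03] | 0.2 dp now-frame(mm) [ 94.6  -1.1 -90.4] dp goal-frame(mm) [ 94.8  -0.7 -90.2]
```

Emit:
arm_command([
  {"dp": [0, 0, -0.045], "turn": [0, 0, 0], "grip": -1},
  {"dp": [0, -0.001, -0.045], "turn": [-0.2, 0.1, 0], "grip": -1},
  {"dp": [0.04, 0, 0], "turn": [0, 0, 0], "grip": -1},
  {"dp": [0.04, 0, 0], "turn": [0, 0, 0], "grip": -1},
  {"dp": [0, 0, 0], "turn": [0, 0, 0], "grip": -1},
  {"dp": [0, 0, 0], "turn": [0, 0, 0], "grip": -1},
  {"dp": [0, 0, 0], "turn": [0, 0, 0], "grip": -1},
])

```text
clock: 21.6
position: [0.486, -0.0137, 0.3944]
ee_rot: [0.061, 0.842, 0.095, -0.528]
contact_force: [1.1, -0.7, -1.1]
width: 0.026
```

```bash
python3 snap.py 15 wrist side; python3 - <<'E'
from h import *
h1=SEAT+AX*.2328; h2=np.array([.5222,-.0035,.3145])+AX*.0025
print(h1,h2); plan(RT,h1); plan(RT,h2)
a=cv2.imread('pics/wrist15.png')[120:420,160:480]; b=cv2.imread('pics/side15.png')[180:330,220:380]
cv2.imwrite('pics/sc15.png',np.hstack([cv2.resize(a,(400,375)),cv2.resize(b,(400,375))]))
E
```

```text
[ 0.52106967 -0.00395131  0.31645574] [ 0.52114048 -0.00374473  0.31675112]
pos [ 0.4859 -0.0138  0.3949] turn total [ 0.07 -0.12 -0.15] | 0.2 dp now-frame(mm) [86.5 -1.9  1.4] dp goal-frame(mm) [86.6 -1.6  1.3]
pos [ 0.4859 -0.0138  0.3949] turn total [ 0.07 -0.12 -0.15] | 0.2 dp now-frame(mm) [86.3 -2.   1.2] dp goal-frame(mm) [86.3 -1.8  1. ]
```

View pics/sc15.png

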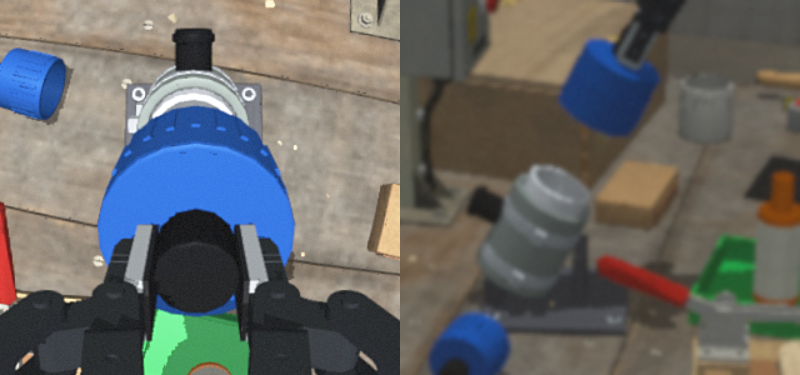

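Emit:
arm_command([
  {"dp": [0.02, -0.0019, 0.0012], "turn": [0, 0, -0.1], "grip": -1},
  {"dp": [0.02, 0, 0], "turn": [0, 0, 0], "grip": -1},
  {"dp": [0.015, 0, 0], "turn": [0, 0, 0], "grip": -1},
  {"dp": [0.01, 0, 0], "turn": [0, 0, 0], "grip": -1},
  {"dp": [0, 0, 0], "turn": [0, 0, 0], "grip": -1},
  {"dp": [0, 0, 0], "turn": [0, 0, 0], "grip": -1},
])

```text
clock: 22.3
position: [0.512, -0.0056, 0.3349]
ee_rot: [0.061, 0.842, 0.096, -0.528]
contact_force: [-0.6, -0.7, -0.0]
width: 0.026
```

```bash
python3 - <<'E'
from h import *
h2=np.array([.5222,-.0035,.3145])+AX*.0025
plan(RT,h2); s=manip.get_state(); print(s['clock'],s['contact_force'])
E
```

```text
pos [ 0.512  -0.0056  0.3349] turn total [ 0.06 -0.01  0.01] | 0.1 dp now-frame(mm) [20.4  0.2 -0.5] dp goal-frame(mm) [20.4  0.2 -0.5]
22.3 [-0.56405844 -0.70295664 -0.04796467]
```

Emit:
arm_command([
  {"dp": [0.004, 0, -0.0005], "turn": [0, 0, 0], "grip": -1},
  {"dp": [0.004, 0, 0], "turn": [0, 0, 0], "grip": -1},
  {"dp": [0, 0, 0], "turn": [0, 0, 0], "grip": -1},
])

```text
clock: 22.6
position: [0.5157, -0.0045, 0.3269]
ee_rot: [0.06, 0.841, 0.097, -0.529]
contact_force: [-0.2, -0.6, -1.2]
width: 0.026
```

Emit:
arm_command([
  {"dp": [0.004, 0, 0], "turn": [0, 0, 0], "grip": -1},
  {"dp": [0.004, 0, 0], "turn": [0, 0, 0], "grip": -1},
  {"dp": [0, 0, 0], "turn": [0, 0, 0], "grip": -1},
])

```text
clock: 22.9
position: [0.5191, -0.0037, 0.3192]
ee_rot: [0.06, 0.841, 0.097, -0.529]
contact_force: [-0.2, 0.5, -1.5]
width: 0.0263
```

Emit:
arm_command([
  {"dp": [0.002, 0, 0], "turn": [0, 0, 0], "grip": -1},
  {"dp": [0.0015, 0, 0], "turn": [0, 0, 0], "grip": -1},
  {"dp": [0, 0, 0], "turn": [0, 0, 0], "grip": -1},
])

```text
clock: 23.2
position: [0.5206, -0.0034, 0.3166]
ee_rot: [0.06, 0.841, 0.097, -0.529]
contact_force: [0.3, 0.2, -1.2]
width: 0.0259
```

```bash
python3 - <<'E'
from h import *
h2=np.array([.5222,-.0035,.3145])+AX*.0025
plan(RT,h2); s=manip.get_state(); print(s['clock'],s['contact_force'])
E
```

```text
pos [ 0.5206 -0.0034  0.3166] turn total [0.06 0.07 0.05] | 0.1 dp now-frame(mm) [ 0.1  0.5 -0.5] dp goal-frame(mm) [ 0.1  0.5 -0.5]
23.2 [ 0.34082787  0.22626579 -1.17599462]
```

Emit:
arm_command([
  {"dp": [0.001, 0, 0], "turn": [0, 0, 0], "grip": -1},
  {"dp": [0, 0, 0], "turn": [0, 0, 0], "grip": -1},
])

```text
clock: 23.4
position: [0.5206, -0.0034, 0.3164]
ee_rot: [0.061, 0.841, 0.097, -0.529]
contact_force: [-5.2, -0.9, 5.0]
width: 0.0257
```

Emit:
arm_command([
  {"dp": [0.001, 0, 0], "turn": [0, 0, 0], "grip": -1},
  {"dp": [0, 0, 0], "turn": [0, 0, 0], "grip": -1},
])

```text
clock: 23.6
position: [0.5205, -0.0033, 0.3164]
ee_rot: [0.061, 0.841, 0.097, -0.528]
contact_force: [-10.6, -2.7, 11.5]
width: 0.0264
```

Emit:
arm_command([
  {"dp": [0, 0, 0], "turn": [0, 0, 0], "grip": 0.1},
  {"dp": [0, 0, 0], "turn": [0, 0, 0], "grip": 0.1},
  {"dp": [0, 0, 0], "turn": [0, 0, 0], "grip": 0.1},
  {"dp": [0, 0, 0], "turn": [0, 0, 0], "grip": 0.1},
  {"dp": [0, 0, 0], "turn": [0, 0, 0], "grip": 0.1},
])

```text
clock: 24.1
position: [0.5216, -0.0032, 0.3147]
ee_rot: [0.06, 0.841, 0.097, -0.529]
contact_force: [-0.5, -0.5, -0.7]
width: 0.0467
```

Emit:
arm_command([
  {"dp": [-0.02, 0, 0], "turn": [0, 0, 0], "grip": 0.1},
  {"dp": [-0.03, 0, 0], "turn": [0, 0, 0], "grip": 0.1},
  {"dp": [-0.03, 0, 0], "turn": [0, 0, 0], "grip": 0.1},
  {"dp": [-0.03, 0, 0], "turn": [0, 0, 0], "grip": 0.5},
  {"dp": [0, 0, 0], "turn": [0, 0, 0], "grip": 0.5},
  {"dp": [0, 0, 0], "turn": [0, 0, 0], "grip": 0.5},
])

```text
clock: 24.7
position: [0.4748, -0.0141, 0.4143]
ee_rot: [0.061, 0.842, 0.096, -0.528]
contact_force: [0.5, 0.0, -0.1]
width: 0.064
```

```bash
python3 snap.py 16 wrist side scene; python3 - <<'E'
from h import *
import json
s=manip.get_state(); print(s['clock'],s['contact_force'])
# compare to initial masks & offset
c=json.load(open('pics/wrist16.json')); im=cv2.imread('pics/wrist16.png')
for h,r,col in ((.057,.036,(0,0,255)),(.083,.014,(0,255,255)),(0,.036,(0,255,0))):
    for u in proj(c,circ(F,SEAT,h,r,60),True): cv2.circle(im,tuple(np.round(u).astype(int)),0,col,-1)
cv2.imwrite('pics/w16o.png',im)
for n,(x0,y0,x1,y1) in {'scene':(245,210,300,275),'side':(255,215,315,275)}.items():
    A,B=[bluemask2(cv2.imread(f'pics/{n}{k}.png')[y0:y1,x0:x1,::-1]) for k in (0,16)]
    ys,xs=np.mgrid[:A.shape[0],:A.shape[1]]
    print(n,A.sum(),B.sum(),[( (m*xs).sum()/m.sum(),(m*ys).sum()/m.sum()) for m in (A,B)])
a=cv2.imread('pics/scene16.png')[160:360,180:420]; b=cv2.imread('pics/side16.png')[180:380,200:440]
cv2.imwrite('pics/sc16.png',cv2.resize(np.hstack([a,b]),(800,333)))
E
```

```text
24.85 [ 0.19080946 -0.37810897  0.31664228]
scene 657.7583333333333 661.7375 [(np.float64(29.56123702981085), np.float64(28.90938287871685)), (np.float64(29.254204524704537), np.float64(29.115485118091897))]
side 993.9375 995.7208333333333 [(np.float64(31.052178834182225), np.float64(33.367477834370874)), (np.float64(30.882559954471844), np.float64(33.773505793541524))]
```

View pics/w16o.png

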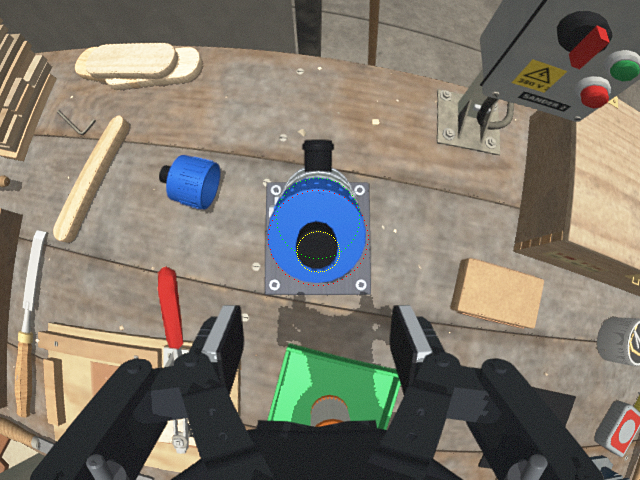

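View pics/sc16.png

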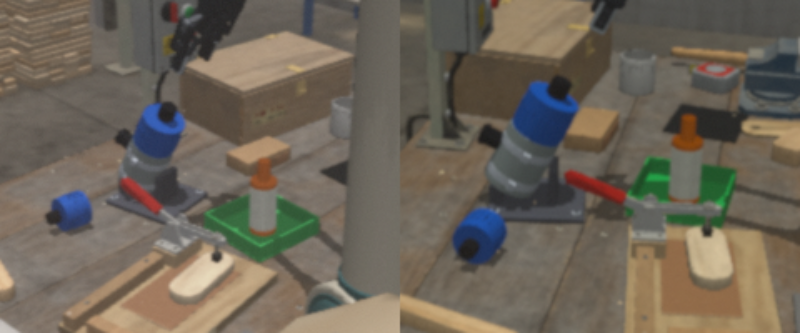

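```bash
python3 - <<'E'
from h import *
s=manip.get_state(); print(s['clock'],np.abs(s['qd']).max())
print(manip.sign_off())
E
```

```text
24.85 0.003707083106645252
the job is handed in; nothing more can be done
None
```

The job is done and handed in at about 25 s of the 72 s allowed. I set the larger blue cover rim down on the mat and stood the filter upright in the tray. I then put the cover back on the housing and backed the gripper off about 0.11 m.

- **Cover:** Contact came within about 0.3 mm of the depth I had worked out for fully home. In both fixed cameras the blue outline is within about 0.5 px of where it started, which is under 1 mm.
- **Filter:** It touched the tray floor at the expected height. It stands upright in the last pictures.
- **Bystanders:** I never touched the cork block, screw cup, tape measure or wooden blank. In the last pictures they look where they were at the start; I judged this by eye only.
- **Disagreement:** My first wrist-camera fit put the seat about 4 mm lower along the axis than the mat contact and fixed cameras showed. I used the contact value, and the filter and cover contacts later agreed with it. A small offset of about 3 px at the knob remains in the last wrist overlay.

Forces I read stayed at about 16 N or below, against the 40 N limit, and the gripper was touching nothing when I handed in.

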